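# Lock the medicines away and show them to the bedside camera

## Task

Put the medicines away for the night: tilt the blue drawer out, put every amber bottle into it and tilt it fully shut, then turn the lock knob on the cabinet clockwise until it clicks over to the red dot. Last, tip the joystick on the beige box well over towards its blue dot and hold it there for two seconds, so that the camera records the locked drawer, then let it spring back upright. Leave everything else where it is.

Things in the scene. Friction and masses are not known exactly. Their poses are not given: they have to be found in the camera images.
- bottle1_mid (a point): centre (half-way up, 42 mm above its underside) of an amber screw-top bottle (None if absent), standing at the start. Square body 46 x 46 mm and 62 mm tall with flat sides square to its x and y axes, a paper label, and a round white cap 32 mm across on top, 85 mm tall in all; z axis from foot to cap; 0.08 to 0.17 kg
- bottle2_mid (a point): centre (half-way up, 42 mm above its underside) of an amber screw-top bottle (None if absent), standing at the start. Square body 46 x 46 mm and 62 mm tall with flat sides square to its x and y axes, a paper label, and a round white cap 32 mm across on top, 85 mm tall in all; z axis from foot to cap; 0.08 to 0.17 kg
- bottle3_mid (a point): centre (half-way up, 42 mm above its underside) of an amber screw-top bottle (None if absent), standing at the start. Square body 46 x 46 mm and 62 mm tall with flat sides square to its x and y axes, a paper label, and a round white cap 32 mm across on top, 85 mm tall in all; z axis from foot to cap; 0.08 to 0.17 kg
- bottle4_mid (a point): centre (half-way up, 42 mm above its underside) of an amber screw-top bottle (None if absent), standing at the start. Square body 46 x 46 mm and 62 mm tall with flat sides square to its x and y axes, a paper label, and a round white cap 32 mm across on top, 85 mm tall in all; z axis from foot to cap; 0.08 to 0.17 kg
- cabinet: walnut cabinet fixed to the shelf, 150 mm deep (x), 390 mm wide (y), 160 mm tall; origin at the centre of its underside; its open front faces -x of its own frame, at x = -75 mm. Its 12 mm top board covers the drawer when that is shut. The lock knob stands on the top at its right-hand front
- drawer (a joint): translucent blue tilt-out drawer in the cabinet's front, hinged along its lower front edge: 0 = shut, growing to 1.05 rad as its top tips out to the robot. Starts shut or slightly ajar; stiff (0.5 N m friction), it stays where left. Tipped right out, its front wall makes a sloping tray before the cabinet, top edge 116 mm out and 79 mm above the shelf
- drawer_tab (a point): grip point on the drawer's pull tab: a white upright fin 12 mm thick (along y), 30 mm wide (x) and 40 mm tall, on a 12 mm stem that holds it 45 to 75 mm out from the middle of the drawer front at its top; the fin's top is 28 mm above the front wall's. The point is mid-fin, 12 mm below its top; axes are the drawer's (x to the inside, y along the hinge, z up the front wall)
- drawer_pivot (a point): point on the drawer's hinge line, at the middle, at the outer foot of its front wall, 12 mm above the shelf; axes turn with the drawer; with the drawer shut the pull tab's point is 60 mm before and 150 mm above it
- drawer_in (a point): middle of the drawer's inner floor, 55 mm behind the hinge line; axes turn with the drawer: x to its back, y along its width, z up from the floor. Inside 348 mm wide; front wall 134 mm high, 8 mm thick; floor 110 mm front to back; back wall 20 mm high; side walls 134 mm high for the front 50 mm and 50 mm high behind that
- lock (a joint): angle of the lock knob, growing clockwise seen from above. 0 (about, at the start) = unlocked, white pointer to the green dot at the cabinet's right; 1.57 rad = locked, pointer to the red dot at the cabinet's front. A detent holds it at either end: it resists with up to 0.13 N m, and once past half-way (0.79 rad) clicks over to the other end by itself
- lock_grip (a point): grip point of the lock knob, on its upright axis, 193 mm above the shelf. The grip is a black bar 14 mm thick, 50 mm long, 35 mm tall (from 21 mm below to 14 mm above the point) on a steel disc of 28 mm radius; thin along this point's x, long along its y; it turns with the knob; the pointer is at its -y end
- control_pivot (a point): pivot of the joystick, 50 mm above the shelf, on the axis of the fixed beige control box (110 x 110 mm, 45 mm tall). Axes of the box: x away from the robot, y to the left; the blue dot on its top lies on the +y side, grey dots on the other three
- stick_grip (a point): grip point of the joystick's black handle, 70 mm from the pivot along the stick; handle 22 mm thick, from 42 to 92 mm above the pivot; upright when at rest
- stick_side (a joint): sideways tilt of the joystick: 0 centred, positive towards the blue dot, to 0.55 rad at most; a spring (0.5 N m per rad) returns it. The camera head on the beige monitor turns with it
- stick_fore (a joint): fore-and-aft tilt of the joystick: 0 centred, positive towards the box's +x side, same spring, 0.55 rad at most
- teaspoon: steel teaspoon, 140 mm, lying on the shelf; bystander, to be left where it is; origin at its underside
- pill_organiser: flat green pill organiser 110 x 60 x 25 mm; bystander, to be left where it is; origin at its underside
- book: red book 140 x 200 x 25 mm; bystander, to be left where it is; origin at its underside
- cream_tin: round metal tin, 60 mm across, 30 mm tall; bystander, to be left where it is; origin at its underside
- glasses_case: black glasses case 160 x 65 x 40 mm; bystander, to be left where it is; origin at its underside
- ramekin: white ceramic ramekin, 80 mm across, 45 mm tall, standing on the walnut cabinet; bystander, to be left where it is; origin at its underside
Things that resemble listed ones, but are neither listed nor needed, are in the scene too. What is shaped like the part that bears bottle3_mid but black or green is not meant.

How it is judged:
By the outcome, as a careful person would: the job done as asked, in the order asked, and still so for the second after the job is handed in, with the robot touching nothing.
Of bottle1, bottle2, bottle3, bottle4 only 2 to 4 are there at a start; the rules pass over those that are not, and their reading is None.
At some moment in a run one of bottle1, bottle2, bottle3, bottle4 may be knocked a few centimetres aside while the robot is not near it.
Once in a run the grip may slacken for a moment while it holds something.
It also fails if it takes over 210 s, if anything falls off the work surface, if the arm or the gripper's body presses on something with over 40 N, if the wrist force passes 120 N, or if a joint passes its speed limit or range.

## Robot

A 7-joint arm with a two-finger parallel gripper is mounted at the origin on the work surface. World frame = base frame: x ahead of the robot, y to its left, z up, the work surface at z = 0. Lengths are in mm, angles in rad, forces in N, time in s.
With the tool pointing down it reaches from about 425 to 875 mm from the base axis. Payload 4.7 kg.
Tool frame: the origin (TCP) lies on the mounting face of the last link; the fingertips stand 173 mm ahead of it and the grasp point (between the pads) lies 155 mm ahead of it (bot.hold_point_z is the z of the grasp point in the tool frame, in mm); z points along the fingers, y is the line along which they close (so a half turn about z gives the same grasp; the last joint's range is limited). The gripper opens to 85 mm and grips with 20 to 120 N. Pads are 22 mm wide; open, the fingers measure 114 mm over their backs; the gripper's body (76 mm by 85 mm) begins 54 mm behind the grasp point. The pads swing forward as they close: fully open they stand 13 mm farther back than shut.
Start: joints at [1.123, 0.321, -0.07, 1.45, 0.023, 1.371, -0.057], TCP at [289.599, -581.927, 404.749] pointing down, gripper open.
Joint ranges: [-2.86, 2.86], [-0.3, 2.09], [-1.38, 1.24], [0.06, 2.45], [-1.56, 4.7], [0.09, 2.05], [-2.69, 2.69]. Speed limits (rad/s): [2.57, 2.57, 3.14, 3.14, 3.14, 3.14, 3.14].

## Interface

Orientations are given as a rotation vector (axis times angle).
In Python, from station import monitor, cams, bot, nets gives the robot as it stands. The module is installed in compiled form; this text tells all that it offers.
- The arm moves only by the tool servo_tool, never from a script. Its argument "steps" is a list of rows, each a list of 7 numbers: the shift along the tool's x, y, z in mm, then the turn, a rotation vector about the tool's x, y, z in rad, then the closure, from 0 (fully open) to 1 (shut). A call has 1 to 12 rows; each row is the pose to reach, as a shift and turn from the pose commanded when the call began, along the tool's axes at that moment; what a row does not reach only later rows make up. A row lasts 1/12 s, in which the tool goes at most 41.7 mm and 7.16 degrees, less where a joint would pass 70% of its speed; a pose out of reach is approached as far as the arm can. A call with a gripper value outside its range is refused whole. The fingers move at their own pace and stop on an object; the grip force is fixed at half the most. Time passes only in rows, so rows that repeat a pose let the fingers close. It gives the time, the measured TCP pose, the force, the opening and the grip force at its end, in the units of the state.
- monitor.state(): the state, without advancing time (a new reading comes with each control period).
- cams.snapshot(name): name is "scene" or "top" or "wrist"; returns the picture (420x560x3 uint8, red, green, blue); there is no depth.
- cams.camera_info(name): a dict with "fx", "fy", "cx", "cy" (pixels), "view" (4x4, takes a point from world to camera coordinates); the wrist camera has in their place "T_tool_cam" (4x4, takes a point from camera to tool coordinates, whose origin is the TCP and whose axes are the flange's). Camera axes: x right, y down, z forward; pixel columns grow to the right and rows downward; lengths in mm; the calibration is good to about 2 mm. A picture is of the moment at which its call begins: read the wrist's pose just before it. camera_info takes no time and is no camera call.
- bot.job_done(): hands the job in; it is judged then, once.
Trained networks look in the newest picture that a camera, given by its name, has taken for a name from the list of things; names that differ only in an ending like _2 or _b are one class to them, and where a whole thing is asked for, a point or a joint stands for the part that bears it (a point fixed in the world has none). Each returns a list of dicts, best first, with "conf" (0 to 1); they miss things now and then, are a little off and sometimes report something else, mostly with a low value. They report only what shows in the picture. A call takes as long as a camera call. They do not tell look-alikes from the thing itself.
- nets.spot_in(camera, query): "extent" ([left, top, right, bottom] as shares, 0 to 1, of the picture: columns of its width, rows of its height, round what is visible of it).
The state is a dict: "clock": time; "joint_pos": joint angles; "joint_vel": joint speeds; "joint_efforts": joint torques, N m; "eef_pos": TCP position; "ee_rot": TCP orientation; "wrist_force": force on the tool from outside, world axes, zero at the start; "ft_torque": the same for the moment, N m; "gripper_width": opening from 0.0 (shut) to 1.0 (fully open); "grasp_force": force on a finger pad.
Only numpy, scipy, OpenCV 4.12 (cv2) and the standard library are available. Lean on these libraries where they do the work, as an engineer would, in place of code of your own. Each camera call takes 0.05 s, during which the arm holds its last target. There are 200 camera calls.

## Working session

There is one attempt and no reset: what is moved stays moved. The work goes in short steps, Python scripts to look and compute and a tool call to move; the robot and the scene stay as the last step left them, time stands still between calls to the robot, and variables do not carry over. Pictures are saved under pics/ and viewed, at most 14 in all, crops included, and the job is handed in when it is done.

Besides the shell and the picture viewer there is one more tool, called after ">>>" as name(argument=value, ...), one argument or row to a line, values as JSON. servo_tool: Moves the arm, as the interface text tells. Its arguments: {"type":"object","properties":{"steps":{"type":"array"}},"required":["steps"]}

```bash
mkdir -p pics; cat > h.py <<'E'
import numpy as np, cv2
from scipy.spatial.transform import Rotation as R
from station import monitor, cams, bot, nets
def snap(n,f):
    im=cams.snapshot(n); cv2.imwrite('pics/'+f,im[:,:,::-1]); return im
def pix(n,p):
    c=cams.camera_info(n)
    V=np.array(c['view']); q=V[:3,:3]@np.asarray(p,float)+V[:3,3]
    return np.array([c['fx']*q[0]/q[2]+c['cx'],c['fy']*q[1]/q[2]+c['cy']])
def camray(n,st=None):
    c=cams.camera_info(n)
    if n=='wrist':
        T=np.eye(4);T[:3,:3]=R.from_rotvec(st['ee_rot']).as_matrix();T[:3,3]=st['eef_pos']
        M=T@np.array(c['T_tool_cam'])
    else: M=np.linalg.inv(np.array(c['view']))
    return c,M
def back(n,uv,z,st=None):
    c,M=camray(n,st)
    d=M[:3,:3]@np.array([(uv[0]-c['cx'])/c['fx'],(uv[1]-c['cy'])/c['fy'],1])
    o=M[:3,3]; return o+d*(z-o[2])/d[2]
E
python3 - <<'E'
from h import *
s=monitor.state(); print(s)
print(cams.camera_info('wrist'))
for n in('scene','top'):
    im=snap(n,n+'0.png')
    c,M=camray(n); print(n,M[:3,3].round(),M[:3,2].round(2),c['fx'])
    for q in ('bottle1_mid','drawer_tab','lock_grip','stick_grip','cabinet','control_pivot'):
        for d in nets.spot_in(n,q):
            e=np.array(d['extent'])*[560,420,560,420]; print(n,q,round(d['conf'],2),e.round())
a=cv2.imread('pics/scene0.png');b=cv2.imread('pics/top0.png')
E
```

```text
{'clock': 0.0, 'joint_pos': array([ 1.12308214,  0.32182924, -0.07006163,  1.45168413,  0.02260766,
        1.37081431, -0.05692027]), 'joint_vel': array([ 0.00097982,  0.00067986, -0.00064365,  0.00113178,  0.00070509,
        0.00104029, -0.0003902 ]), 'joint_efforts': array([ 3.81489008e-04, -4.93573487e+01, -3.82147562e-01, -3.14334047e+01,
        1.29926178e-02,  1.14736755e-02, -1.03461346e-05]), 'eef_pos': array([ 289.48644657, -581.74177463,  403.61437351]), 'ee_rot': array([-3.05639802e+00, -7.18544422e-01,  8.74138712e-04]), 'wrist_force': array([ 0.43113298, -0.02437719, -0.56415877]), 'ft_torque': array([-0.03238762, -0.03630522, -0.03620684]), 'grasp_force': 0.0, 'gripper_width': 1.003237055545868}
{'fx': 340.3874850224485, 'fy': 340.3874850224485, 'cx': 279.57546774835066, 'cy': 213.93113711841437, 'T_tool_cam': array([[-5.31429029e-05, -9.57378860e-01, -2.88835101e-01,
         7.24616746e+01],
       [ 9.99999748e-01, -2.55504422e-04,  6.62909881e-04,
        -9.66596068e-01],
       [-7.08454551e-04, -2.88834993e-01,  9.57378632e-01,
         3.11786821e+01],
       [ 0.00000000e+00,  0.00000000e+00,  0.00000000e+00,
         1.00000000e+00]])}
scene [1251. -705. 1084.] [-0.51  0.5  -0.7 ] 447.0243136117772
scene drawer_tab 0.34 [265. 294. 289. 317.]
scene drawer_tab 0.15 [254. 252. 272. 278.]
scene lock_grip 0.56 [327. 185. 342. 199.]
scene lock_grip 0.19 [329. 160. 344. 181.]
scene stick_grip 0.57 [301. 153. 423. 258.]
scene stick_grip 0.53 [198. 280. 209. 308.]
scene stick_grip 0.2 [323. 183. 340. 197.]
scene cabinet 0.87 [303. 150. 423. 260.]
scene cabinet 0.52 [330. 158. 346. 180.]
scene control_pivot 0.66 [176. 281. 232. 335.]
top [ 423.  -43. 1548.] [ 0.07  0.01 -1.  ] 449.27114878936015
top bottle1_mid 0.74 [310. 178. 328. 198.]
top drawer_tab 0.63 [141. 181. 258. 213.]
top stick_grip 0.56 [379. 186. 390. 194.]
top cabinet 0.96 [132. 132. 267. 211.]
```

View pics/scene0.png

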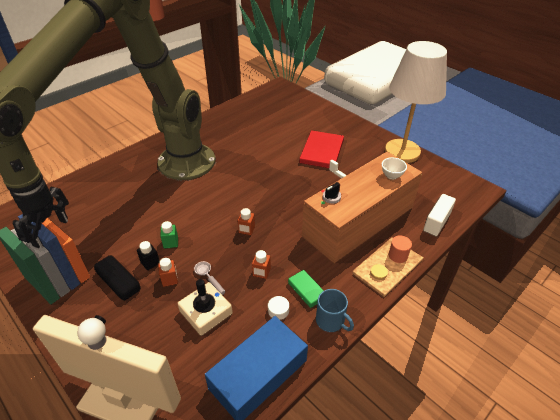

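View pics/top0.png

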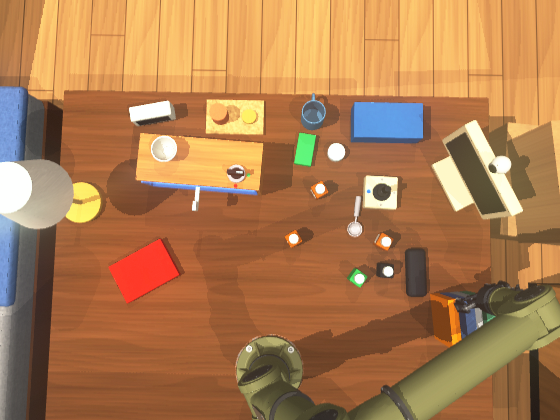

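The pictures show three amber bottles, at top-view pixels (319,189), (293,239) and (384,241). The black (388,270) and green (358,278) ones are look-alikes, and the pots at (218,113) and (248,116) are on the cork tray. The tab is at (197,197), the knob at (236,173) and the joystick at (381,191). I'll confirm in one enlarged crop.

```bash
python3 - <<'E'
from h import *
a=cv2.imread('pics/top0.png')[125:295,130:400]
cv2.imwrite('pics/crop0.png',cv2.resize(a,(794,500),interpolation=cv2.INTER_CUBIC))
def b(n,u,z): print(n,u,z,back('top',u,z).round(0))
for u in ((320,188),(293,239),(385,241)): b('cap',u,85)
for u in ((141,134),(265,143),(262,192),(137,183)): b('cab',u,160)
b('knob',(236,173),195); b('stick',(380,192),135); b('tab',(197,192),165); b('box',(381,193),45)
for u in ((119,271),(163,138)): b('x',u,200)
E
```

```text
cap (320, 188) 85 [ 604. -154.   85.]
cap (293, 239) 85 [436. -68.  85.]
cap (385, 241) 85 [ 435. -367.   85.]
cab (141, 134) 160 [755. 417. 160.]
cab (265, 143) 160 [734.  26. 160.]
cab (262, 192) 160 [579.  32. 160.]
cab (137, 183) 160 [600. 423. 160.]
knob (236, 173) 195 [632. 111. 195.]
stick (380, 192) 135 [ 589. -339.  135.]
tab (197, 192) 165 [574. 233. 165.]
box (381, 193) 45 [ 596. -362.   45.]
x (119, 271) 200 [329. 451. 200.]
x (163, 138) 200 [734. 336. 200.]
```

View pics/crop0.png

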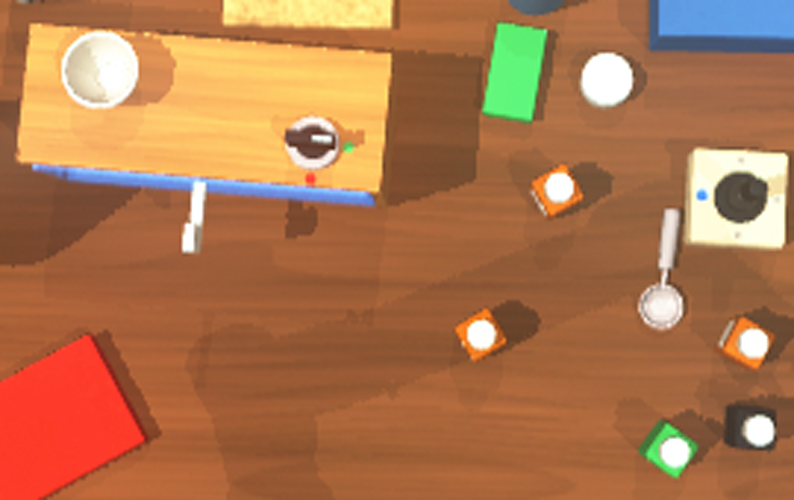

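The crop confirms it: the three amber bottles with white caps are at crop (557,190), (481,333) and (750,342). The black and green ones differ only in colour. The blue dot lies on the +y side of the box. Now I'll move over the drawer tab.

```bash
cat >> h.py <<'E'
YAW=-0.054; HZ=155.
def pose(gp,head,tilt=0,yaw=YAW):
    """tool z down, tool x heading head deg; tilted by tilt deg so that the tool z leans to the cabinet's +x"""
    ax=np.array([-np.sin(yaw),np.cos(yaw),0])
    h=np.radians(head); Rd=np.array([[np.cos(h),np.sin(h),0],[np.sin(h),-np.cos(h),0],[0,0,-1]]).T
    Rd=np.column_stack([[np.cos(h),np.sin(h),0],[np.sin(h),-np.cos(h),0],[0,0,-1]])
    M=R.from_rotvec(-np.radians(tilt)*ax)*R.from_matrix(Rd)
    return np.asarray(gp,float)-M.apply([0,0,HZ]),M
def go(gp,head,tilt=0,g=None,s=None):
    s=s or monitor.state(); p,M=pose(gp,head,tilt); R0=R.from_rotvec(s['ee_rot'])
    d=R0.inv().apply(p-s['eef_pos']); r=(R0.inv()*M).as_rotvec()
    print([round(float(v),1) for v in d]+[round(float(v),3) for v in r], 'rows>=',round(max(np.linalg.norm(d)/41.7,np.linalg.norm(r)/.125),1))
def where(s=None):
    s=s or monitor.state(); Q=R.from_rotvec(s['ee_rot']).as_matrix()
    print('t',round(s['clock'],1),'gp',(s['eef_pos']+Q[:,2]*HZ).round(1),'head',np.degrees(np.arctan2(Q[1,0],Q[0,0])).round(1),'z',Q[:,2].round(3),'F',s['wrist_force'].round(1),'w',round(s['gripper_width'],3),'gf',round(s['grasp_force'],1))
E
python3 -c "
from h import *
where(); go((510,232,265),-3.1)"
```

```text
t 0.7 gp [ 289.6 -582.   249.8] head 26.5 z [ 0. -0. -1.] F [-1.1  0.6 -0.1] w 0.997 gf 0.0
[560.0, -630.4, -15.4, 0.0, 0.0, 0.516] rows>= 20.2
```

>>> servo_tool(
  steps=[
    [320,-360,-9,0,0,0.516,0],
    [320,-360,-9,0,0,0.516,0],
    [320,-360,-9,0,0,0.516,0],
    [320,-360,-9,0,0,0.516,0],
    [320,-360,-9,0,0,0.516,0],
    [320,-360,-9,0,0,0.516,0],
    [320,-360,-9,0,0,0.516,0],
    [320,-360,-9,0,0,0.516,0],
    [320,-360,-9,0,0,0.516,0],
    [320,-360,-9,0,0,0.516,0],
    [320,-360,-9,0,0,0.516,0],
    [320,-360,-9,0,0,0.516,0],
  ],
)

```text
clock: 1.7
eef_pos: [416.4, -112.1, 414.3]
ee_rot: [-3.141, 0.077, -0.002]
wrist_force: [1.0, 0.0, -0.0]
gripper_width: 1.0
grasp_force: 0.0
```

```bash
python3 -c "
from h import *
where(); go((510,232,265),-3.1)"
```

```text
t 1.7 gp [ 416.6 -112.1  259.3] head -2.8 z [ 0.002  0.    -1.   ] F [ 1.  0. -0.] w 1.0 gf 0.0
[76.7, -348.3, -5.5, -0.0, -0.002, 0.005] rows>= 8.6
```

>>> servo_tool(
  steps=[
    [77,-348,-5,0,0,0.005,0],
    [77,-348,-5,0,0,0.005,0],
    [77,-348,-5,0,0,0.005,0],
    [77,-348,-5,0,0,0.005,0],
    [77,-348,-5,0,0,0.005,0],
    [77,-348,-5,0,0,0.005,0],
    [77,-348,-5,0,0,0.005,0],
    [77,-348,-5,0,0,0.005,0],
    [77,-348,-5,0,0,0.005,0],
    [77,-348,-5,0,0,0.005,0],
    [77,-348,-5,0,0,0.005,0],
  ],
)

```text
clock: 2.62
eef_pos: [511.1, 227.6, 418.5]
ee_rot: [-3.14, 0.088, 0.002]
wrist_force: [-0.0, -0.8, -0.7]
gripper_width: 0.998
grasp_force: 0.0
```

```bash
python3 - <<'E'
from h import *
s=monitor.state(); where(s); im=snap('wrist','w1.png'); snap('top','top1.png')
E
```

```text
t 2.6 gp [511.  227.7 263.5] head -3.2 z [-0.001  0.001 -1.   ] F [-0.  -0.8 -0.7] w 0.998 gf 0.0
```

View pics/w1.png

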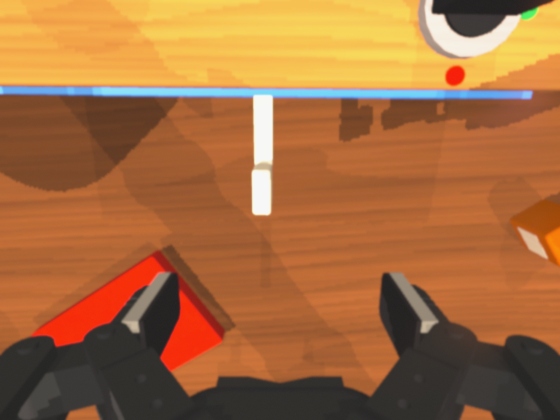

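The wrist view shows the fin as a white block, columns 252–272 and rows 168–214. The drawer edge is at rows 88–98, almost shut.

```bash
python3 - <<'E'
from h import *
s=monitor.state()
for u,z in (((262,170),174),((262,214),174),((100,86),160),((520,90),160),((262,97),146),((455,75),160),((455,20),172),((555,225),62)):
    print(u,z,back('wrist',u,z,s).round(1))
E
```

```text
(262, 170) 174 [548.9 233.7 174. ]
(262, 214) 174 [520.  235.8 174. ]
(100, 86) 160 [605.4 331.7 160. ]
(520, 90) 160 [587.1  68.7 160. ]
(262, 97) 146 [593.4 231.6 146. ]
(455, 75) 160 [598.5 110.3 160. ]
(455, 20) 172 [626.7 118.7 172. ]
(555, 225) 62 [456.9 -50.7  62. ]
```

```bash
sed -i 's/YAW=-0.054/YAW=-0.06/' h.py; python3 -c "
from h import *
go((534.5,234.8,160),-3.4)"
```

```text
[22.3, -11.3, 103.4, 0.001, 0.0, -0.001] rows>= 2.6
```

>>> servo_tool(
  steps=[
    [22.3,-11.3,30,0,0,0,0.3],
    [22.3,-11.3,60,0,0,0,0.3],
    [22.3,-11.3,85,0,0,0,0.3],
    [22.3,-11.3,103.5,0,0,0,0.3],
    [22.3,-11.3,103.5,0,0,0,1],
    [22.3,-11.3,103.5,0,0,0,1],
    [22.3,-11.3,103.5,0,0,0,1],
    [22.3,-11.3,103.5,0,0,0,1],
    [22.3,-11.3,103.5,0,0,0,1],
    [22.3,-11.3,103.5,0,0,0,1],
    [22.3,-11.3,103.5,0,0,0,1],
    [22.3,-11.3,103.5,0,0,0,1],
  ],
)

```text
clock: 3.72
eef_pos: [534.9, 237.8, 317.5]
ee_rot: [-3.136, 0.093, -0.007]
wrist_force: [1.7, 4.1, -0.4]
gripper_width: 0.13
grasp_force: 60.1
```

```bash
cat >> h.py <<'E'
HINGE=np.array([594.5,231,12.]); 
def dr(p,th,yaw=YAW):
    """drawer-frame point (hinge origin) -> world at drawer angle th"""
    x,y,z=p; c,s_=np.cos(th),np.sin(th); X=x*c-z*s_; Z=z*c+x*s_
    return HINGE+np.array([np.cos(yaw)*X-np.sin(yaw)*y,np.sin(yaw)*X+np.cos(yaw)*y,Z])
def arc(ths,tilts,y=0,r=None,a0=None,head=np.degrees(YAW)):
    s=monitor.state(); Q=R.from_rotvec(s['ee_rot']); g=s['eef_pos']+Q.apply([0,0,HZ])
    v=g-HINGE; x=v@[np.cos(YAW),np.sin(YAW),0]; yy=v@[-np.sin(YAW),np.cos(YAW),0]; z=v[2]
    th0=np.arctan2(-x,z)-np.arctan2(60,150); print('th now',th0.round(3),'r',np.hypot(x,z).round(1))
    rr=np.hypot(x,z) if r is None else r
    for t,ti in zip(ths,tilts):
        a=t+np.arctan2(60,150)
        go(dr((-rr*np.sin(a),yy,rr*np.cos(a)),0),head,ti,s=s)
E
python3 - <<'E'
from h import *
where()
n=12
arc(np.linspace(0,.7,13)[1:],np.linspace(0,25,13)[1:])
E
```

```text
t 3.7 gp [535.6 238.4 162.5] head -3.4 z [ 0.005  0.004 -1.   ] F [ 1.7  4.1 -0.4] w 0.13 gf 60.1
th now -0.005 r 161.7
[-14.4, -0.6, 4.1, -0.004, 0.032, 0.001] rows>= 0.4
[-28.5, -0.6, 8.6, -0.004, 0.068, 0.001] rows>= 0.7
[-42.3, -0.6, 13.8, -0.004, 0.105, 0.001] rows>= 1.1
[-55.8, -0.6, 19.7, -0.004, 0.141, 0.001] rows>= 1.4
[-68.9, -0.6, 26.2, -0.004, 0.177, 0.001] rows>= 1.8
[-81.7, -0.6, 33.3, -0.004, 0.214, 0.001] rows>= 2.1
[-94.0, -0.6, 41.1, -0.004, 0.25, 0.0] rows>= 2.5
[-105.9, -0.5, 49.4, -0.004, 0.286, 0.0] rows>= 2.8
[-117.4, -0.5, 58.4, -0.004, 0.323, 0.0] rows>= 3.1
[-128.3, -0.5, 67.8, -0.004, 0.359, 0.0] rows>= 3.5
[-138.8, -0.5, 77.8, -0.004, 0.396, 0.0] rows>= 3.8
[-148.6, -0.4, 88.2, -0.004, 0.432, 0.0] rows>= 4.1
```

>>> servo_tool(
  steps=[
    [-14.4,-0.6,4.1,0,0.032,0,1],
    [-28.5,-0.6,8.6,0,0.068,0,1],
    [-42.3,-0.6,13.8,0,0.105,0,1],
    [-55.8,-0.6,19.7,0,0.141,0,1],
    [-68.9,-0.6,26.2,0,0.177,0,1],
    [-81.7,-0.6,33.3,0,0.214,0,1],
    [-94,-0.6,41.1,0,0.25,0,1],
    [-105.9,-0.5,49.4,0,0.286,0,1],
    [-117.4,-0.5,58.4,0,0.323,0,1],
    [-128.3,-0.5,67.8,0,0.359,0,1],
    [-138.8,-0.5,77.8,0,0.396,0,1],
    [-148.6,-0.4,88.2,0,0.432,0,1],
  ],
)

```text
clock: 4.72
eef_pos: [390.6, 243.4, 238.0]
ee_rot: [-3.054, 0.07, -0.693]
wrist_force: [45.9, 22.2, -23.0]
gripper_width: 0.127
grasp_force: 61.8
```

```bash
python3 - <<'E'
from h import *
where()
arc(np.linspace(.7,1.06,8)[1:],np.linspace(25,38,8)[1:],r=161.6)
E
```

```text
t 4.7 gp [457.5 243.3  98.1] head -2.9 z [ 0.432 -0.001 -0.902] F [ 45.9  22.2 -23. ] w 0.127 gf 61.8
th now 0.631 r 162.2
[-19.0, -3.7, 12.1, -0.025, 0.023, 0.008] rows>= 0.5
[-30.3, -3.7, 17.7, -0.025, 0.055, 0.008] rows>= 0.8
[-41.3, -3.6, 23.8, -0.025, 0.088, 0.007] rows>= 1.1
[-52.0, -3.5, 30.3, -0.025, 0.12, 0.007] rows>= 1.4
[-62.4, -3.4, 37.4, -0.025, 0.153, 0.006] rows>= 1.7
[-72.4, -3.3, 44.8, -0.026, 0.185, 0.006] rows>= 2.0
[-82.0, -3.2, 52.7, -0.026, 0.217, 0.006] rows>= 2.3
```

>>> servo_tool(
  steps=[
    [0,0,0,0,0,0,1],
    [0,0,0,0,0,0,1],
    [0,0,0,0,0,0,1],
  ],
)

```text
clock: 4.97
eef_pos: [390.6, 243.6, 238.4]
ee_rot: [-3.054, 0.077, -0.688]
wrist_force: [29.3, 16.5, -19.2]
gripper_width: 0.127
grasp_force: 61.4
```

```bash
python3 - <<'E'
from h import *
where()
arc(np.linspace(.7,1.06,11)[1:],np.linspace(25,38,11)[1:],r=161.6)
E
```

```text
t 5.0 gp [457.1 243.4  98.4] head -3.2 z [ 0.429 -0.001 -0.903] F [ 29.3  16.5 -19.2] w 0.127 gf 61.4
th now 0.631 r 162.7
[-15.8, -3.6, 10.9, -0.024, 0.016, 0.004] rows>= 0.5
[-23.8, -3.5, 14.7, -0.024, 0.039, 0.004] rows>= 0.7
[-31.6, -3.4, 18.8, -0.024, 0.062, 0.003] rows>= 0.9
[-39.3, -3.4, 23.0, -0.024, 0.084, 0.003] rows>= 1.1
[-46.9, -3.3, 27.5, -0.024, 0.107, 0.003] rows>= 1.3
[-54.3, -3.2, 32.3, -0.025, 0.13, 0.003] rows>= 1.5
[-61.5, -3.1, 37.2, -0.025, 0.153, 0.002] rows>= 1.7
[-68.6, -3.0, 42.4, -0.025, 0.175, 0.002] rows>= 1.9
[-75.4, -2.9, 47.7, -0.025, 0.198, 0.002] rows>= 2.1
[-82.1, -2.8, 53.3, -0.025, 0.221, 0.001] rows>= 2.3
```

```bash
python3 - <<'E'
from h import *
s=monitor.state();print(s['joint_pos'].round(2),s['ft_torque'].round(2)); snap('scene','s2.png')
E
```

```text
[ 0.22 -0.01 -0.93  2.22  0.49  0.64 -2.69] [ 2.09 -3.22  1.01]
```

View pics/s2.png

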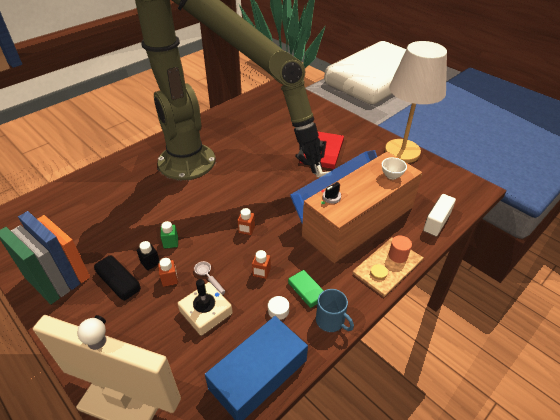

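The wrist joint is at its limit (j7 = -2.69) and the drawer is about 0.63 rad open. I'll let go, back off and turn the gripper half round.

>>> servo_tool(
  steps=[
    [0,0,0,0,0,0,0.5],
    [0,0,0,0,0,0,0.5],
    [0,0,0,0,0,0,0.5],
    [0,0,-30,0,0,0,0.5],
    [0,0,-70,0,0,0,0.5],
    [0,0,-110,0,0,0,0.5],
    [0,0,-110,0,0,-0.5,0.5],
    [0,0,-110,0,0,-0.5,0.5],
    [0,0,-110,0,0,-0.5,0.5],
    [0,0,-110,0,0,-0.5,0.5],
  ],
)

```text
clock: 5.85
eef_pos: [339.7, 240.9, 333.5]
ee_rot: [2.889, 0.665, 0.62]
wrist_force: [-0.6, -0.0, -0.5]
gripper_width: 0.504
grasp_force: 0.0
```

>>> servo_tool(
  steps=[
    [0,0,0,0,0,-1.4,0.5],
    [0,0,0,0,0,-1.4,0.5],
    [0,0,0,0,0,-1.4,0.5],
    [0,0,0,0,0,-1.4,0.5],
    [0,0,0,0,0,-1.4,0.5],
    [0,0,0,0,0,-1.4,0.5],
    [0,0,0,0,0,-1.4,0.5],
    [0,0,0,0,0,-1.4,0.5],
    [0,0,0,0,0,-1.4,0.5],
    [0,0,0,0,0,-1.4,0.5],
    [0,0,0,0,0,-1.4,0.5],
    [0,0,0,0,0,-1.4,0.5],
  ],
)

```text
clock: 6.85
eef_pos: [339.9, 240.7, 333.3]
ee_rot: [1.667, 2.212, 0.34]
wrist_force: [0.0, 0.5, 0.4]
gripper_width: 0.501
grasp_force: 0.0
```

```bash
python3 - <<'E'
from h import *
where(); print(monitor.state()['joint_pos'].round(2))
g=dr((-60,0,150),.63); print(g)
a=np.array([np.sin(np.radians(25))*1,0,-np.cos(np.radians(25))])
go(g-a*60+[0,3,0],180+np.degrees(YAW),25)
go(g+[0,3,0],180+np.degrees(YAW),25)
E
```

```text
t 6.8 gp [403.9 237.9 192.2] head 104.4 z [ 0.413 -0.018 -0.91 ] F [0.  0.5 0.4] w 0.501 gf 0.0
[-0.31 -0.25 -0.45  2.2   0.25  0.88 -0.61]
[457.89289797 239.20627602  97.85544077]
[3.8, 9.5, 48.2, 0.0, -0.013, -1.233] rows>= 9.9
[4.7, 10.4, 108.2, 0.0, -0.013, -1.233] rows>= 9.9
```

>>> servo_tool(
  steps=[
    [4,9.5,20,0,-0.013,-1.23,0.5],
    [4,9.5,20,0,-0.013,-1.23,0.5],
    [4,9.5,20,0,-0.013,-1.23,0.5],
    [4,9.5,20,0,-0.013,-1.23,0.5],
    [4,9.5,20,0,-0.013,-1.23,0.5],
    [4,9.5,20,0,-0.013,-1.23,0.5],
    [4,9.5,20,0,-0.013,-1.23,0.5],
    [4,9.5,20,0,-0.013,-1.23,0.5],
    [4,9.5,20,0,-0.013,-1.23,0.5],
    [4,9.5,20,0,-0.013,-1.23,0.5],
    [4,9.5,20,0,-0.013,-1.23,0.5],
  ],
)

```text
clock: 7.77
eef_pos: [355.6, 246.8, 318.3]
ee_rot: [0.091, 2.704, -0.016]
wrist_force: [0.2, -1.0, -0.1]
gripper_width: 0.5
grasp_force: 0.0
```

```bash
python3 - <<'E'
from h import *
s=monitor.state();where(); print(s['joint_pos'].round(2)); 
g=dr((-60,0,150),.63)
go(g+[0,3,0],180+np.degrees(YAW),25)
snap('wrist','w3.png')
E
```

```text
t 7.8 gp [421.  242.9 177.9] head 176.1 z [ 0.422 -0.025 -0.906] F [ 0.2 -1.  -0.1] w 0.5 gf 0.0
[-0.44 -0.19 -0.33  2.2   0.35  0.85  0.53]
[0.4, 1.5, 88.1, 0.0, 0.0, -0.007] rows>= 2.1
```

View pics/w3.png

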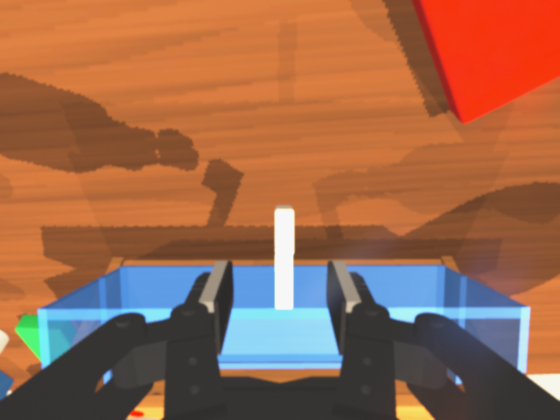

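The fin (column 285, rows 205–250) is centred between the fingers, which sit at columns 225 and 335.

>>> servo_tool(
  steps=[
    [0,0,30,0,0,0,0.5],
    [0,0,60,0,0,0,0.5],
    [0,0,88,0,0,0,0.5],
    [0,0,88,0,0,0,0.6],
    [0,0,88,0,0,0,1],
    [0,0,88,0,0,0,1],
    [0,0,88,0,0,0,1],
    [0,0,88,0,0,0,1],
    [0,0,88,0,0,0,1],
    [0,0,88,0,0,0,1],
  ],
)

```text
clock: 8.65
eef_pos: [393.0, 246.4, 240.2]
ee_rot: [0.09, 2.701, -0.008]
wrist_force: [7.4, 5.6, -11.5]
gripper_width: 0.127
grasp_force: 60.4
```

```bash
python3 - <<'E'
from h import *
where()
arc(np.linspace(.63,1.06,11)[1:],np.linspace(25,38,11)[1:],head=180+np.degrees(YAW))
E
```

```text
t 8.7 gp [458.9 243.3  99.9] head 176.1 z [ 0.425 -0.02  -0.905] F [  7.4   5.6 -11.5] w 0.127 gf 60.4
th now 0.617 r 162.0
[10.6, 0.7, 5.0, 0.005, -0.02, -0.008] rows>= 0.3
[19.7, 0.6, 9.3, 0.005, -0.042, -0.008] rows>= 0.5
[28.6, 0.5, 13.9, 0.005, -0.065, -0.008] rows>= 0.8
[37.4, 0.4, 18.7, 0.005, -0.088, -0.008] rows>= 1.0
[45.9, 0.4, 23.9, 0.005, -0.11, -0.008] rows>= 1.2
[54.2, 0.3, 29.4, 0.005, -0.133, -0.008] rows>= 1.5
[62.3, 0.2, 35.1, 0.005, -0.156, -0.008] rows>= 1.7
[70.1, 0.1, 41.1, 0.005, -0.178, -0.008] rows>= 1.9
[77.7, -0.0, 47.4, 0.005, -0.201, -0.009] rows>= 2.2
[85.0, -0.1, 53.9, 0.005, -0.224, -0.009] rows>= 2.4
```

>>> servo_tool(
  steps=[
    [10.6,0.5,5,0,-0.02,0,1],
    [19.7,0.5,9.3,0,-0.042,0,1],
    [28.6,0.5,13.9,0,-0.065,0,1],
    [37.4,0.4,18.7,0,-0.088,0,1],
    [45.9,0.4,23.9,0,-0.11,0,1],
    [54.2,0.3,29.4,0,-0.133,0,1],
    [62.3,0.2,35.1,0,-0.156,0,1],
    [70.1,0.1,41.1,0,-0.178,0,1],
    [77.7,0,47.4,0,-0.2,0,1],
    [85,0,54,0,-0.224,0,1],
    [85,0,54,0,-0.224,0,1],
    [85,0,54,0,-0.224,0,1],
  ],
)

```text
clock: 9.65
eef_pos: [339.5, 250.3, 155.9]
ee_rot: [0.083, 2.476, -0.019]
wrist_force: [0.7, 1.9, 0.9]
gripper_width: 0.131
grasp_force: 39.1
```

```bash
python3 - <<'E'
from h import *
where(); print(monitor.state()['joint_pos'].round(2))
arc([1.05],[38],head=180+np.degrees(YAW))
E
```

```text
t 9.7 gp [435.  244.9  33.9] head 176.0 z [ 0.616 -0.035 -0.787] F [0.7 1.9 0.9] w 0.131 gf 39.1
[-0.52  0.1  -0.41  2.42  1.25  0.61 -0.48]
th now 1.054 r 161.6
[-0.7, 0.3, -0.5, 0.002, 0.001, -0.008] rows>= 0.1
```

Drawer fully out (θ = 1.054). I'll let go, retract and head for the bottle at (436,-68).

>>> servo_tool(
  steps=[
    [0,0,0,0,0,0,0.4],
    [0,0,0,0,0,0,0.4],
    [0,0,0,0,0,0,0.4],
    [0,0,-20,0,0,0,0.3],
    [-10,0,-45,0,0,0,0],
    [-30,0,-70,0,0.1,0,0],
    [-50,0,-100,0,0.2,0,0],
    [-70,0,-130,0,0.3,0,0],
    [-80,0,-160,0,0.4,0,0],
    [-80,0,-160,0,0.4,0,0],
  ],
)

```text
clock: 10.48
eef_pos: [302.5, 249.4, 328.5]
ee_rot: [0.095, 2.885, -0.008]
wrist_force: [1.5, -1.3, -0.5]
gripper_width: 1.001
grasp_force: 0.0
```

```bash
python3 - <<'E'
from h import *
where(); print(monitor.state()['joint_pos'].round(2))
go((450,-68,240),130)
E
```

```text
t 10.5 gp [341.6 247.3 178.5] head 176.2 z [ 0.252 -0.014 -0.968] F [ 1.5 -1.3 -0.5] w 1.001 gf 0.0
[-0.54 -0.25 -0.27  2.2   0.15  1.02  0.63]
[-179.4, -306.9, -22.9, 0.106, 0.24, 0.803] rows>= 8.5
```

>>> servo_tool(
  steps=[
    [-179,-307,-23,0.106,0.24,0.803,0],
    [-179,-307,-23,0.106,0.24,0.803,0],
    [-179,-307,-23,0.106,0.24,0.803,0],
    [-179,-307,-23,0.106,0.24,0.803,0],
    [-179,-307,-23,0.106,0.24,0.803,0],
    [-179,-307,-23,0.106,0.24,0.803,0],
    [-179,-307,-23,0.106,0.24,0.803,0],
    [-179,-307,-23,0.106,0.24,0.803,0],
    [-179,-307,-23,0.106,0.24,0.803,0],
    [-179,-307,-23,0.106,0.24,0.803,0],
    [-179,-307,-23,0.106,0.24,0.803,0],
    [-179,-307,-23,0.106,0.24,0.803,0],
  ],
)

```text
clock: 11.48
eef_pos: [449.5, -66.5, 396.1]
ee_rot: [1.327, 2.84, 0.005]
wrist_force: [-0.3, -0.5, -0.2]
gripper_width: 1.0
grasp_force: 0.0
```

```bash
cat >> h.py <<'E'
def bottles(f=None):
    """amber bottles in the wrist picture: centre from cap (z 85), yaw mod 90 from body top outline (z 62)"""
    s=monitor.state(); im=cams.snapshot('wrist')
    if f: cv2.imwrite('pics/'+f,im[:,:,::-1])
    hsv=cv2.cvtColor(im,cv2.COLOR_RGB2HSV)
    m=((hsv[...,0]>=5)&(hsv[...,0]<=18)&(hsv[...,1]>180)&(hsv[...,2]>150)).astype(np.uint8)
    w=((hsv[...,1]<40)&(hsv[...,2]>190)).astype(np.uint8)
    for k,mm,z,lo in (('body',m,62,250),('white',w,85,400)):
        n,l,st,c=cv2.connectedComponentsWithStats(cv2.morphologyEx(mm,cv2.MORPH_OPEN,np.ones((3,3))))
        for i in range(1,n):
            if st[i,4]>lo and st[i,1]<330:
                print(k,st[i].tolist(),back('wrist',c[i],z,s).round(1))
    return s,im
E
python3 - <<'E'
from h import *
where(); bottles('w4.png'); snap('top','top4.png')
E
```

```text
t 11.5 gp [450.7 -66.5 241.1] head 129.9 z [ 0.008  0.    -1.   ] F [-0.3 -0.5 -0.2] w 1.0 gf 0.0
body [10, 1, 121, 174, 2432] [ 255.7 -104.8   62. ]
body [115, 0, 69, 67, 816] [283.2 -33.   62. ]
body [111, 0, 95, 120, 1277] [301.1 -45.   62. ]
body [203, 0, 41, 57, 318] [327.7  11.7  62. ]
body [194, 0, 60, 81, 546] [334.1   2.1  62. ]
body [260, 0, 47, 65, 466] [366.2  38.2  62. ]
body [291, 0, 29, 38, 279] [374.7  57.6  62. ]
body [245, 0, 103, 117, 1535] [388.9  40.5  62. ]
body [325, 0, 142, 159, 1176] [460.6  63.5  62. ]
body [214, 32, 40, 50, 495] [349.6  -1.7  62. ]
body [22, 64, 104, 147, 3561] [ 283.1 -152.2   62. ]
body [343, 65, 33, 44, 352] [440.   47.9  62. ]
body [256, 67, 50, 63, 360] [397.2  -1.4  62. ]
body [215, 76, 27, 42, 282] [363.  -29.6  62. ]
body [120, 104, 75, 112, 1437] [ 341.5 -105.8   62. ]
body [111, 110, 34, 35, 261] [ 311.7 -104.    62. ]
body [196, 123, 27, 51, 309] [374.9 -70.4  62. ]
body [141, 129, 65, 74, 806] [ 360.4 -104.4   62. ]
body [239, 154, 57, 65, 1413] [435.  -64.2  62. ]
body [53, 181, 43, 52, 366] [ 312.5 -193.2   62. ]
body [123, 182, 73, 89, 946] [ 383.1 -172.1   62. ]
body [125, 190, 47, 53, 538] [ 369.8 -162.6   62. ]
body [345, 201, 48, 43, 609] [532.  -32.9  62. ]
body [146, 236, 28, 38, 283] [ 400.4 -187.    62. ]
body [206, 236, 37, 41, 332] [ 447.  -149.9   62. ]
body [196, 237, 59, 69, 618] [ 457.1 -156.9   62. ]
body [301, 264, 81, 112, 1408] [ 580.7 -109.8   62. ]
white [247, 178, 37, 37, 1073] [437.7 -70.3  85. ]
white [0, 271, 29, 32, 764] [ 314.7 -284.3   85. ]
white [360, 310, 27, 29, 564] [ 597.3 -102.8   85. ]
```

View pics/w4.png

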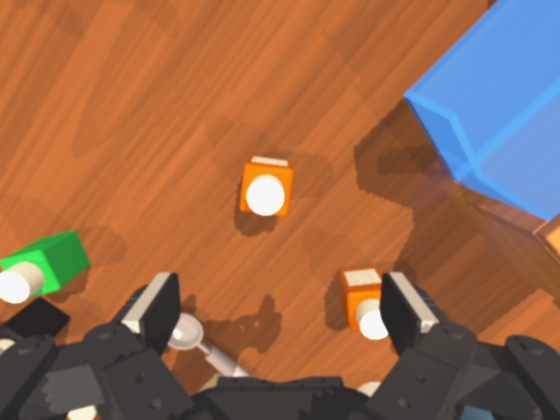

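The nearest bottle's cap is at (265,195), its body top spans columns 241–292 and rows 164–215, and it is turned slightly. The second is at (373,320). The drawer stands open at upper right.

```bash
python3 - <<'E'
from h import *
s=monitor.state()
def edge(a,b,z=62):
    A,B=back('wrist',a,z,s),back('wrist',b,z,s); d=B-A; print(A.round(),B.round(),np.degrees(np.arctan2(d[1],d[0])).round(1),np.hypot(*d[:2]).round(1))
im=cv2.cvtColor(cv2.imread('pics/w4.png'),cv2.COLOR_BGR2HSV)[140:230,225:310]
m=((im[...,0]>=3)&(im[...,0]<=14)&(im[...,1]>225)&(im[...,2]>200)).astype(np.uint8)
m[30:,]|=((im[30:,:,1]<60)&(im[30:,:,2]>190)).astype(np.uint8)
n,l,st,c=cv2.connectedComponentsWithStats(m); i=1+st[1:,4].argmax(); print(st[i])
q=cv2.boxPoints(cv2.minAreaRect(cv2.findContours((l==i).astype(np.uint8),0,2)[0][0]))+[225,140]; print(q.round())
for k in range(4): edge(q[k],q[(k+1)%4])
E
```

```text
[  22   36   37   39 1126]
[[247. 176.]
 [283. 176.]
 [283. 214.]
 [247. 214.]]
[417. -71.  62.] [442. -50.  62.] 39.9 32.4
[442. -50.  62.] [465. -77.  62.] -49.8 35.7
[465. -77.  62.] [439. -99.  62.] -140.1 33.5
[439. -99.  62.] [417. -71.  62.] 128.4 35.7
```

```bash
python3 - <<'E'
from h import *
go((438,-70,130),123);go((438,-70,48),123)
E
```

```text
[4.8, -12.0, 111.0, 0.006, 0.005, 0.122] rows>= 2.7
[5.2, -12.5, 193.0, 0.006, 0.005, 0.122] rows>= 4.6
```

>>> servo_tool(
  steps=[
    [5,-12,30,0,0,0.12,0],
    [5,-12,70,0,0,0.12,0],
    [5,-12,105,0,0,0.12,0],
    [5,-12,135,0,0,0.12,0],
    [5,-12,165,0,0,0.12,0],
    [5,-12,193,0,0,0.12,0],
    [5,-12,193,0,0,0.12,1],
    [5,-12,193,0,0,0.12,1],
    [5,-12,193,0,0,0.12,1],
    [5,-12,193,0,0,0.12,1],
    [5,-12,193,0,0,0.12,1],
    [5,-12,193,0,0,0.12,1],
  ],
)

```text
clock: 12.58
eef_pos: [440.3, -71.3, 205.5]
ee_rot: [1.493, 2.751, 0.009]
wrist_force: [-0.8, 1.2, 7.0]
gripper_width: 0.525
grasp_force: 62.5
```

```bash
python3 - <<'E'
from h import *
where()
E
```

```text
t 12.6 gp [442.3 -71.3  50.5] head 123.0 z [ 0.013 -0.    -1.   ] F [-0.8  1.2  7. ] w 0.525 gf 62.5
```

```bash
cat >> h.py <<'E'
H2=180+np.degrees(YAW)
def place(y,h=50,T=45,d=0,th=1.05,mx=6,mz=6,**k):
    a=th-np.radians(T); e=np.array([np.cos(a),-np.sin(a)]); u=np.array([np.sin(a),np.cos(a)])
    F=np.array([8+mx+23*e[0],8+mz-23*e[1]]); g=F+u*(h+d); w=dr((g[0],y,g[1]),th); print('gp',w.round())
    go(w,H2,T,**k)
E
python3 - <<'E'
from h import *
place(-100,d=130);place(-100,d=0)
E
```

```text
gp [462. 139. 181.]
[228.8, 45.4, -85.9, -0.36, -0.715, -0.886] rows>= 9.6
gp [554. 133.  89.]
[174.8, 118.4, 7.1, -0.36, -0.715, -0.886] rows>= 9.6
```

>>> servo_tool(
  steps=[
    [0,0,-30,0,0,0,1],
    [0,0,-70,0,0,0,1],
    [0,0,-110,0,0,0,1],
    [0,0,-150,0,0,0,1],
    [0,0,-150,0,0,0,1],
  ],
)

```text
clock: 13.0
eef_pos: [440.2, -71.8, 362.1]
ee_rot: [1.489, 2.742, 0.017]
wrist_force: [1.2, -0.1, -1.4]
gripper_width: 0.529
grasp_force: 62.3
```

```bash
python3 - <<'E'
from h import *
where();place(-100,d=130)
E
```

```text
t 13.0 gp [443.9 -71.9 207.1] head 123.0 z [ 0.024 -0.001 -1.   ] F [ 1.2 -0.1 -1.4] w 0.529 gf 62.3
gp [462. 139. 181.]
[230.7, 43.4, 69.6, -0.355, -0.705, -0.889] rows>= 9.5
```

>>> servo_tool(
  steps=[
    [231,43,70,-0.355,-0.705,-0.889,1],
    [231,43,70,-0.355,-0.705,-0.889,1],
    [231,43,70,-0.355,-0.705,-0.889,1],
    [231,43,70,-0.355,-0.705,-0.889,1],
    [231,43,70,-0.355,-0.705,-0.889,1],
    [231,43,70,-0.355,-0.705,-0.889,1],
    [231,43,70,-0.355,-0.705,-0.889,1],
    [231,43,70,-0.355,-0.705,-0.889,1],
    [231,43,70,-0.355,-0.705,-0.889,1],
    [231,43,70,-0.355,-0.705,-0.889,1],
    [231,43,70,-0.355,-0.705,-0.889,1],
    [231,43,70,-0.355,-0.705,-0.889,1],
  ],
)

```text
clock: 14.0
eef_pos: [364.5, 157.6, 279.5]
ee_rot: [0.079, 2.378, -0.044]
wrist_force: [-0.4, -0.6, -1.7]
gripper_width: 0.524
grasp_force: 62.6
```

```bash
python3 - <<'E'
from h import *
where();print(monitor.state()['joint_pos'].round(2));place(-100,d=0)
E
```

```text
t 14.0 gp [471.2 149.1 167.4] head 176.5 z [ 0.688 -0.055 -0.723] F [-0.4 -0.6 -1.7] w 0.524 gf 62.6
[-0.41 -0.3  -0.27  2.45  0.86  0.57  0.17]
gp [554. 133.  89.]
[-2.5, -11.4, 114.8, -0.013, -0.023, -0.001] rows>= 2.8
```

>>> servo_tool(
  steps=[
    [0,0,30,0,0,0,1],
    [0,0,55,0,0,0,1],
    [0,0,80,0,0,0,1],
    [0,0,80,0,0,0,1],
    [0,0,80,0,0,0,1],
  ],
)

```text
clock: 14.42
eef_pos: [419.7, 152.7, 220.2]
ee_rot: [0.079, 2.382, -0.046]
wrist_force: [-0.2, -0.0, -1.3]
gripper_width: 0.532
grasp_force: 62.4
```

```bash
python3 - <<'E'
from h import *
where();print(monitor.state()['joint_pos'].round(2));place(-100,d=0)
E
```

```text
t 14.4 gp [526.  143.9 107.7] head 176.5 z [ 0.686 -0.056 -0.725] F [-0.2 -0.  -1.3] w 0.532 gf 62.4
[-0.29 -0.06 -0.29  2.41  1.25  0.45 -0.16]
gp [554. 133.  89.]
[-3.5, -10.8, 33.6, -0.015, -0.026, -0.0] rows>= 0.9
```

>>> servo_tool(
  steps=[
    [-3.5,-10,12,-0.015,-0.026,0,1],
    [-3.5,-10,24,-0.015,-0.026,0,1],
    [-3.5,-10,33,-0.015,-0.026,0,1],
    [-3.5,-10,33,-0.015,-0.026,0,1],
    [-3.5,-10,33,-0.015,-0.026,0,1],
  ],
)

```text
clock: 14.83
eef_pos: [444.2, 142.1, 201.2]
ee_rot: [0.068, 2.351, -0.026]
wrist_force: [-0.3, 0.8, -1.6]
gripper_width: 0.527
grasp_force: 62.6
```

```bash
python3 - <<'E'
from h import *
where();print(monitor.state()['joint_pos'].round(2));place(-100,d=0)
E
```

```text
t 14.8 gp [554.1 136.   92.1] head 176.6 z [ 0.709 -0.039 -0.704] F [-0.3  0.8 -1.6] w 0.527 gf 62.6
[-0.26  0.02 -0.26  2.4   1.52  0.4  -0.38]
gp [554. 133.  89.]
[1.8, -2.3, 2.3, 0.003, 0.004, 0.001] rows>= 0.1
```

>>> servo_tool(
  steps=[
    [2,-2,4,0,0,0,1],
    [2,-2,7,0,0,0,1],
    [2,-2,7,0,0,0,1],
    [2,-2,7,0,0,0,0.2],
    [2,-2,7,0,0,0,0.2],
    [2,-2,7,0,0,0,0.2],
    [2,-2,7,0,0,0,0.2],
    [2,-2,-20,0,0,0,0.2],
    [2,-2,-50,0,0,0,0.2],
    [2,-2,-80,0,0,0,0.2],
    [2,-2,-100,0,0,0,0.2],
    [2,-2,-100,0,0,0,0],
  ],
)

```text
clock: 15.83
eef_pos: [377.1, 148.9, 271.8]
ee_rot: [0.067, 2.357, -0.03]
wrist_force: [-9.1, -14.2, 18.7]
gripper_width: 0.92
grasp_force: 0.0
```

```bash
python3 - <<'E'
from h import *
where();go((500,130,250),180)
go((600,-105,250),130)
snap('wrist','w5.png')
E
```

```text
t 15.8 gp [486.3 142.5 162. ] head 176.8 z [ 0.705 -0.041 -0.708] F [ -9.1 -14.2  18.7] w 0.92 gf 0.0
[-181.7, -12.0, -7.0, -0.024, 0.784, -0.054] rows>= 6.3
[-261.7, -240.9, 73.2, 0.318, 0.74, 0.773] rows>= 8.9
```

View pics/w5.png

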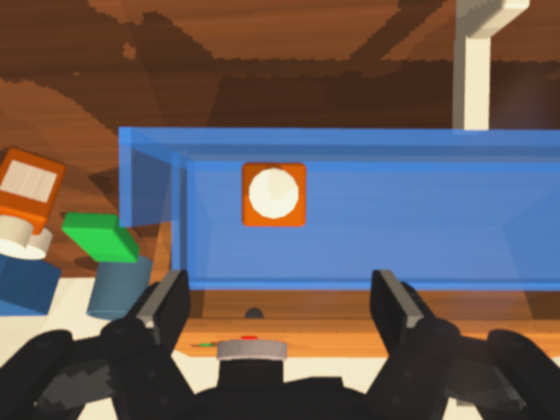

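The bottle stands well inside the drawer (cap at 273,192).

>>> servo_tool(
  steps=[
    [0,0,0,0,0,0,0],
    [-10,0,0,0,0.05,0,0],
    [-20,0,0,0,0.1,0,0],
    [-20,0,0,0,0.1,0,0],
  ],
)

```text
clock: 16.22
eef_pos: [393.6, 146.6, 287.5]
ee_rot: [0.076, 2.453, -0.025]
wrist_force: [0.6, 0.8, 1.3]
gripper_width: 0.999
grasp_force: 0.0
```

```bash
python3 - <<'E'
from h import *
where();print(monitor.state()['joint_pos'].round(2))
go((500,60,250),180)
go((580,-110,245),130)
E
```

```text
t 16.2 gp [491.8 140.8 167.7] head 176.4 z [ 0.633 -0.037 -0.773] F [0.6 0.8 1.3] w 0.999 gf 0.0
[-0.12 -0.27 -0.42  2.37  0.58  0.5   0.51]
[-160.8, -79.7, -20.1, -0.019, 0.687, -0.059] rows>= 5.5
[-227.5, -244.6, 40.8, 0.28, 0.648, 0.778] rows>= 8.4
```

```bash
python3 - <<'E'
from h import *
go((595,-150,245),125)
E
```

```text
[-241.0, -283.6, 51.8, 0.31, 0.639, 0.862] rows>= 9.0
```

>>> servo_tool(
  steps=[
    [-60,-20,-60,0,0,0,0],
    [-241,-284,52,0.31,0.64,0.862,0],
    [-241,-284,52,0.31,0.64,0.862,0],
    [-241,-284,52,0.31,0.64,0.862,0],
    [-241,-284,52,0.31,0.64,0.862,0],
    [-241,-284,52,0.31,0.64,0.862,0],
    [-241,-284,52,0.31,0.64,0.862,0],
    [-241,-284,52,0.31,0.64,0.862,0],
    [-241,-284,52,0.31,0.64,0.862,0],
    [-241,-284,52,0.31,0.64,0.862,0],
    [-241,-284,52,0.31,0.64,0.862,0],
    [-241,-284,52,0.31,0.64,0.862,0],
  ],
)

```text
clock: 17.22
eef_pos: [594.4, -152.2, 396.2]
ee_rot: [-1.456, -2.781, 0.015]
wrist_force: [-0.7, 0.7, -0.9]
gripper_width: 1.001
grasp_force: 0.0
```

```bash
python3 - <<'E'
from h import *
where();s=monitor.state();im=cams.snapshot('wrist');cv2.imwrite('pics/w6.png',im[:,:,::-1])
hsv=cv2.cvtColor(im,cv2.COLOR_RGB2HSV)
w=((hsv[...,1]<40)&(hsv[...,2]>190)).astype(np.uint8)
n,l,st,c=cv2.connectedComponentsWithStats(w)
for i in range(1,n):
    if st[i,4]>300: print(st[i],back('wrist',c[i],85,s).round(1))
E
```

```text
t 17.2 gp [ 593.5 -153.4  241.2] head 124.7 z [-0.006 -0.007 -1.   ] F [-0.7  0.7 -0.9] w 1.001 gf 0.0
[ 307  136   39   39 1158] [ 599.5 -100.2   85. ]
[ 104  197  107   86 1887] [ 513.2 -245.    85. ]
[  0 279  27  30 686] [ 436.8 -370.6   85. ]
[ 332  279   49   48 1905] [ 705.9 -193.    85. ]
```

View pics/w6.png

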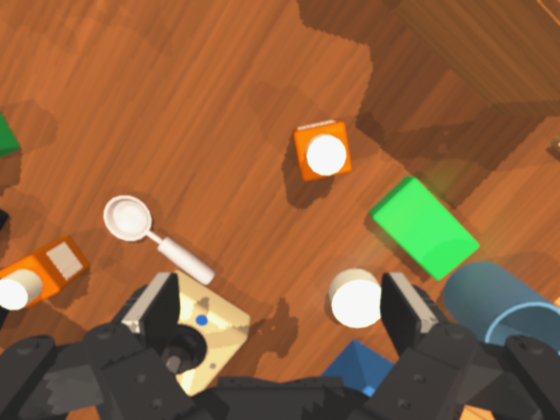

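The bottle's cap is at (326,155), so it stands at (599,-100); it was knocked aside since the first picture. The body is turned about 9° counter-clockwise to the image.

```bash
python3 - <<'E'
from h import *
go((599.5,-100.2,48),134)
E
```

```text
[37.8, 34.6, 193.1, -0.008, 0.0, -0.158] rows>= 4.8
```

>>> servo_tool(
  steps=[
    [38,34.6,0,0,0,-0.158,0],
    [38,34.6,30,0,0,-0.158,0],
    [38,34.6,70,0,0,-0.158,0],
    [38,34.6,105,0,0,-0.158,0],
    [38,34.6,140,0,0,-0.158,0],
    [38,34.6,170,0,0,-0.158,0],
    [38,34.6,192,0,0,-0.158,0],
    [38,34.6,192,0,0,-0.158,1],
    [38,34.6,192,0,0,-0.158,1],
    [38,34.6,192,0,0,-0.158,1],
    [38,34.6,192,0,0,-0.158,1],
    [38,34.6,192,0,0,-0.158,1],
  ],
)

```text
clock: 18.27
eef_pos: [600.9, -98.5, 208.5]
ee_rot: [1.222, 2.892, -0.002]
wrist_force: [0.2, 1.3, 5.3]
gripper_width: 0.523
grasp_force: 61.7
```

>>> servo_tool(
  steps=[
    [0,0,0,0,0,0,1],
    [0,0,0,0,0,0,1],
    [0,0,-40,0,0,0,1],
    [0,0,-80,0,0,0,1],
    [0,0,-120,0,0,0,1],
    [0,0,-170,0,0,0,1],
    [0,0,-170,0,0,0,1],
  ],
)

```text
clock: 18.85
eef_pos: [602.0, -99.1, 384.7]
ee_rot: [1.22, 2.884, 0.002]
wrist_force: [1.4, -0.3, -1.3]
gripper_width: 0.527
grasp_force: 61.8
```

```bash
python3 - <<'E'
from h import *
where();place(0,d=100,h=48)
s=monitor.state();im=cams.snapshot('wrist');cv2.imwrite('pics/w7.png',im[:,:,::-1])
E
```

```text
t 18.9 gp [603.5 -99.6 229.7] head 134.1 z [ 0.01  -0.003 -1.   ] F [ 1.4 -0.3 -1.3] w 0.527 gf 61.8
gp [491. 237. 158.]
[400.9, 79.9, 113.9, -0.289, -0.738, -0.701] rows>= 10.2
```

```bash
python3 - <<'E'
from h import *
go((470,20,240),H2,20)
E
```

```text
[216.4, -47.4, -4.3, -0.128, -0.323, -0.733] rows>= 6.5
```

>>> servo_tool(
  steps=[
    [216,-47,-4,-0.128,-0.323,-0.733,1],
    [216,-47,-4,-0.128,-0.323,-0.733,1],
    [216,-47,-4,-0.128,-0.323,-0.733,1],
    [216,-47,-4,-0.128,-0.323,-0.733,1],
    [216,-47,-4,-0.128,-0.323,-0.733,1],
    [216,-47,-4,-0.128,-0.323,-0.733,1],
    [216,-47,-4,-0.128,-0.323,-0.733,1],
    [216,-47,-4,-0.128,-0.323,-0.733,1],
  ],
)

```text
clock: 19.57
eef_pos: [414.7, 24.3, 377.7]
ee_rot: [0.079, 2.807, -0.015]
wrist_force: [-0.3, -0.5, -0.6]
gripper_width: 0.53
grasp_force: 61.7
```

```bash
python3 - <<'E'
from h import *
where();place(0,d=90,h=53,T=43)
E
```

```text
t 19.6 gp [465.3  21.2 231.2] head 176.8 z [ 0.327 -0.02  -0.945] F [-0.3 -0.5 -0.6] w 0.53 gf 61.7
gp [497. 237. 158.]
[68.2, 217.4, 88.5, 0.001, -0.417, 0.004] rows>= 5.9
```

>>> servo_tool(
  steps=[
    [68,217,88,0,-0.417,0,1],
    [68,217,88,0,-0.417,0,1],
    [68,217,88,0,-0.417,0,1],
    [68,217,88,0,-0.417,0,1],
    [68,217,88,0,-0.417,0,1],
    [68,217,88,0,-0.417,0,1],
    [68,217,88,0,-0.417,0,1],
    [68,217,88,0,-0.417,0,1],
  ],
)

```text
clock: 20.23
eef_pos: [392.8, 245.8, 273.5]
ee_rot: [0.069, 2.388, -0.021]
wrist_force: [0.6, -0.1, -0.8]
gripper_width: 0.526
grasp_force: 61.7
```

```bash
python3 - <<'E'
from h import *
where();place(0,d=30,h=53,T=43);place(0,d=0,h=53,T=43)
E
```

```text
t 20.2 gp [498.7 240.3 160.4] head 176.5 z [ 0.683 -0.035 -0.73 ] F [ 0.6 -0.1 -0.8] w 0.526 gf 61.7
gp [538. 234. 114.]
[2.4, -3.0, 60.6, 0.006, 0.002, -0.0] rows>= 1.5
gp [558. 233.  92.]
[2.4, -3.2, 90.6, 0.006, 0.002, -0.0] rows>= 2.2
```

>>> servo_tool(
  steps=[
    [2,-3,25,0,0,0,1],
    [2,-3,50,0,0,0,1],
    [2,-3,70,0,0,0,1],
    [2,-3,85,0,0,0,1],
    [2,-3,94,0,0,0,1],
    [2,-3,94,0,0,0,1],
    [2,-3,94,0,0,0,1],
  ],
)

```text
clock: 20.82
eef_pos: [456.8, 235.2, 203.9]
ee_rot: [0.074, 2.389, -0.028]
wrist_force: [-0.1, -0.6, -2.1]
gripper_width: 0.531
grasp_force: 61.8
```

>>> servo_tool(
  steps=[
    [0,0,0,0,0,0,0.25],
    [0,0,0,0,0,0,0.25],
    [0,0,0,0,0,0,0.25],
    [0,0,0,0,0,0,0.25],
    [0,0,-20,0,0,0,0.25],
    [0,0,-50,0,0,0,0.25],
    [0,0,-75,0,0,0,0.25],
    [0,0,-95,0,0,0,0.25],
    [0,0,-95,0,0,0,0.25],
  ],
)

```text
clock: 21.57
eef_pos: [390.6, 241.2, 277.6]
ee_rot: [0.068, 2.38, -0.025]
wrist_force: [0.2, 0.9, -0.2]
gripper_width: 0.75
grasp_force: 0.0
```

```bash
python3 - <<'E'
from h import *
where();cv2.imwrite('pics/w8.png',cams.snapshot('wrist')[:,:,::-1])
cv2.imwrite('pics/top8.png',cams.snapshot('top')[:,:,::-1])
a=cv2.resize(cv2.imread('pics/w8.png'),(400,300)); b=cv2.resize(cv2.imread('pics/top8.png')[120:300,160:400],(400,300))
cv2.imwrite('pics/c8.png',np.hstack([a,b])); go((440,-40,270),130)
E
```

```text
t 21.6 gp [497.3 235.4 165.4] head 176.7 z [ 0.688 -0.038 -0.724] F [ 0.2  0.9 -0.2] w 0.75 gf 0.0
[-149.9, -276.3, -64.6, 0.308, 0.714, 0.773] rows>= 8.8
```

View pics/c8.png

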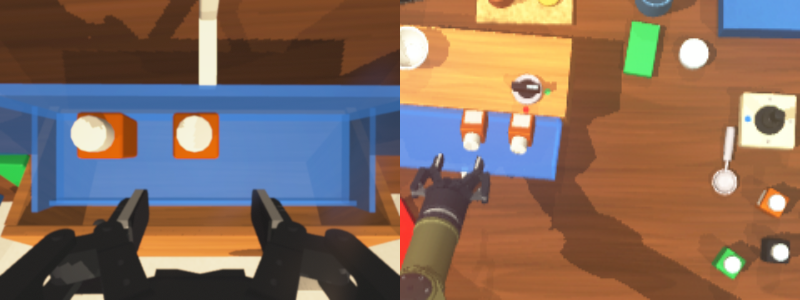

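Two bottles stand in the drawer. The third amber one is in the right half at (770,200), and no fourth shows.

>>> servo_tool(
  steps=[
    [-150,-276,-65,0.308,0.714,0.773,0],
    [-150,-276,-65,0.308,0.714,0.773,0],
    [-150,-276,-65,0.308,0.714,0.773,0],
    [-150,-276,-65,0.308,0.714,0.773,0],
    [-150,-276,-65,0.308,0.714,0.773,0],
    [-150,-276,-65,0.308,0.714,0.773,0],
    [-150,-276,-65,0.308,0.714,0.773,0],
    [-150,-276,-65,0.308,0.714,0.773,0],
    [-150,-276,-65,0.308,0.714,0.773,0],
    [-150,-276,-65,0.308,0.714,0.773,0],
  ],
)

```text
clock: 22.5
eef_pos: [441.8, -45.4, 424.2]
ee_rot: [-1.344, -2.832, 0.007]
wrist_force: [0.3, 0.4, -0.9]
gripper_width: 0.995
grasp_force: 0.0
```

```bash
python3 - <<'E'
from h import *
where();go((435,-360,245),58)
E
```

```text
t 22.5 gp [440.5 -45.5 269.2] head 129.2 z [-0.008 -0.001 -1.   ] F [ 0.3  0.4 -0.9] w 0.995 gf 0.0
[-239.6, -204.0, 24.5, -0.009, 0.0, 1.243] rows>= 9.9
```

>>> servo_tool(
  steps=[
    [-240,-204,24,0,0,1.243,0],
    [-240,-204,24,0,0,1.243,0],
    [-240,-204,24,0,0,1.243,0],
    [-240,-204,24,0,0,1.243,0],
    [-240,-204,24,0,0,1.243,0],
    [-240,-204,24,0,0,1.243,0],
    [-240,-204,24,0,0,1.243,0],
    [-240,-204,24,0,0,1.243,0],
    [-240,-204,24,0,0,1.243,0],
    [-240,-204,24,0,0,1.243,0],
    [-240,-204,24,0,0,1.243,0],
    [-240,-204,24,0,0,1.243,0],
  ],
)

```text
clock: 23.5
eef_pos: [438.1, -355.4, 398.1]
ee_rot: [-2.732, -1.543, 0.011]
wrist_force: [-0.3, -0.9, -0.1]
gripper_width: 1.003
grasp_force: 0.0
```

```bash
python3 - <<'E'
from h import *
where();s=monitor.state();im=cams.snapshot('wrist');cv2.imwrite('pics/w9.png',im[:,:,::-1])
hsv=cv2.cvtColor(im,cv2.COLOR_RGB2HSV)
w=((hsv[...,1]<40)&(hsv[...,2]>190)).astype(np.uint8)
n,l,st,c=cv2.connectedComponentsWithStats(w)
for i in range(1,n):
    if st[i,4]>300: print(st[i],back('wrist',c[i],85,s).round(1))
E
```

```text
t 23.5 gp [ 436.9 -355.4  243.1] head 58.9 z [-0.008  0.    -1.   ] F [-0.3 -0.9 -0.1] w 1.003 gf 0.0
[102 187  35  35 930] [ 314.3 -286.2   85. ]
[274 200  34  34 913] [ 435.3 -372.    85. ]
[189 259  33  31 770] [ 339.8 -378.9   85. ]
```

View pics/w9.png

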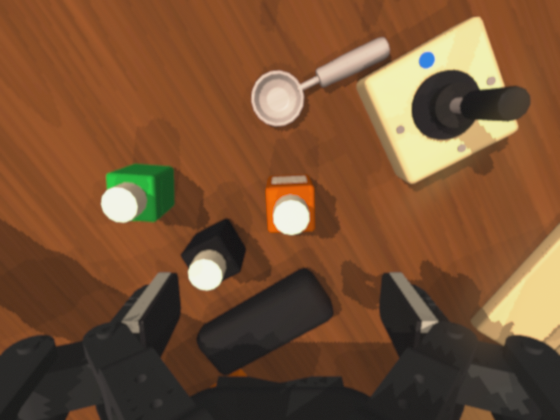

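The amber bottle's cap is at (291,217) and the body is square to the image. The black bottle at (215,250) leaves room for the finger.

```bash
python3 - <<'E'
from h import *
s=monitor.state()
go((435.3,-372,46),59.5)
for u,z in (((478,17),45),((517,128),45),((410,183),45),((360,85),45),((427,60),45),((445,103),50)): print(u,back('wrist',u,z,s).round(1))
E
```

```text
[-15.4, 7.5, 197.5, -0.006, 0.003, -0.01] rows>= 4.8
(478, 17) [ 653.9 -312.7   45. ]
(517, 128) [ 650.9 -416.4   45. ]
(410, 183) [ 545.6 -412.9   45. ]
(360, 85) [ 544.9 -309.4   45. ]
(427, 60) [ 603.9 -321.2   45. ]
(445, 103) [ 601.2 -361.1   50. ]
```

>>> servo_tool(
  steps=[
    [-15,7.5,0,0,0,-0.01,0],
    [-15,7.5,35,0,0,-0.01,0],
    [-15,7.5,70,0,0,-0.01,0],
    [-15,7.5,105,0,0,-0.01,0],
    [-15,7.5,140,0,0,-0.01,0],
    [-15,7.5,170,0,0,-0.01,0],
    [-15,7.5,197,0,0,-0.01,0],
    [-15,7.5,197,0,0,-0.01,1],
    [-15,7.5,197,0,0,-0.01,1],
    [-15,7.5,197,0,0,-0.01,1],
    [-15,7.5,197,0,0,-0.01,1],
    [-15,7.5,197,0,0,-0.01,1],
  ],
)

```text
clock: 24.55
eef_pos: [437.0, -372.2, 205.3]
ee_rot: [2.727, 1.555, -0.002]
wrist_force: [1.5, -1.7, 6.9]
gripper_width: 0.533
grasp_force: 61.9
```

>>> servo_tool(
  steps=[
    [0,0,0,0,0,0,1],
    [0,0,0,0,0,0,1],
    [0,0,-40,0,0,0,1],
    [0,0,-80,0,0,0,1],
    [0,0,-120,0,0,0,1],
    [0,0,-160,0,0,0,1],
    [0,0,-190,0,0,0,1],
    [0,0,-190,0,0,0,1],
  ],
)

```text
clock: 25.22
eef_pos: [437.8, -372.7, 401.4]
ee_rot: [2.721, 1.551, 0.004]
wrist_force: [2.0, -1.2, 0.3]
gripper_width: 0.529
grasp_force: 61.6
```

```bash
python3 - <<'E'
from h import *
where();go((460,-40,240),125,10)
E
```

```text
t 25.2 gp [ 438.9 -373.9  246.4] head 59.4 z [ 0.007 -0.008 -1.   ] F [ 2.  -1.2  0.3] w 0.529 gf 61.6
[285.3, -174.4, 6.2, -0.176, -0.01, -1.142] rows>= 9.2
```

>>> servo_tool(
  steps=[
    [285,-174,6,-0.176,-0.01,-1.142,1],
    [285,-174,6,-0.176,-0.01,-1.142,1],
    [285,-174,6,-0.176,-0.01,-1.142,1],
    [285,-174,6,-0.176,-0.01,-1.142,1],
    [285,-174,6,-0.176,-0.01,-1.142,1],
    [285,-174,6,-0.176,-0.01,-1.142,1],
    [285,-174,6,-0.176,-0.01,-1.142,1],
    [285,-174,6,-0.176,-0.01,-1.142,1],
    [285,-174,6,-0.176,-0.01,-1.142,1],
    [285,-174,6,-0.176,-0.01,-1.142,1],
    [285,-174,6,-0.176,-0.01,-1.142,1],
  ],
)

```text
clock: 26.13
eef_pos: [431.7, -36.8, 386.8]
ee_rot: [1.38, 2.657, 0.109]
wrist_force: [-0.3, 0.1, -0.5]
gripper_width: 0.532
grasp_force: 61.4
```

```bash
python3 - <<'E'
from h import *
where();place(95,d=85,h=52,T=43)
E
```

```text
t 26.1 gp [456.9 -37.3 233.9] head 124.7 z [ 0.162 -0.003 -0.987] F [-0.3  0.1 -0.5] w 0.532 gf 61.4
gp [507. 331. 154.]
[335.1, 175.3, 112.0, -0.258, -0.55, -0.874] rows>= 9.5
```

>>> servo_tool(
  steps=[
    [335,175,112,-0.258,-0.55,-0.874,1],
    [335,175,112,-0.258,-0.55,-0.874,1],
    [335,175,112,-0.258,-0.55,-0.874,1],
    [335,175,112,-0.258,-0.55,-0.874,1],
    [335,175,112,-0.258,-0.55,-0.874,1],
    [335,175,112,-0.258,-0.55,-0.874,1],
    [335,175,112,-0.258,-0.55,-0.874,1],
    [335,175,112,-0.258,-0.55,-0.874,1],
    [335,175,112,-0.258,-0.55,-0.874,1],
    [335,175,112,-0.258,-0.55,-0.874,1],
    [335,175,112,-0.258,-0.55,-0.874,1],
    [335,175,112,-0.258,-0.55,-0.874,1],
  ],
)

```text
clock: 27.13
eef_pos: [402.2, 337.7, 266.0]
ee_rot: [0.074, 2.394, -0.028]
wrist_force: [-0.1, -1.2, -1.2]
gripper_width: 0.532
grasp_force: 61.6
```

```bash
python3 - <<'E'
from h import *
where();place(95,d=0,h=52,T=43); cv2.imwrite('pics/w10.png',cams.snapshot('wrist')[:,:,::-1])
E
```

```text
t 27.1 gp [507.2 331.4 152.2] head 176.4 z [ 0.678 -0.041 -0.734] F [-0.1 -1.2 -1.2] w 0.532 gf 61.6
gp [565. 328.  92.]
[-0.5, -0.0, 83.6, -0.0, -0.004, -0.002] rows>= 2.0
```

View pics/w10.png

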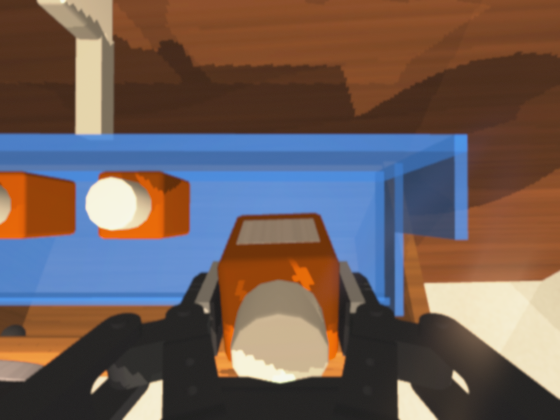

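The third bottle is well held, and its slot to the right of the one at (120,205) is free.

>>> servo_tool(
  steps=[
    [0,0,25,0,0,0,1],
    [0,0,48,0,0,0,1],
    [0,0,66,0,0,0,1],
    [0,0,79,0,0,0,1],
    [0,0,87,0,0,0,1],
    [0,0,87,0,0,0,1],
    [0,0,87,0,0,0,1],
  ],
)

```text
clock: 27.77
eef_pos: [462.3, 332.2, 204.3]
ee_rot: [0.077, 2.39, -0.03]
wrist_force: [-0.4, 0.5, -1.2]
gripper_width: 0.526
grasp_force: 61.7
```

>>> servo_tool(
  steps=[
    [0,0,0,0,0,0,0.25],
    [0,0,0,0,0,0,0.25],
    [0,0,0,0,0,0,0.25],
    [0,0,0,0,0,0,0.25],
    [0,0,-20,0,0,0,0.25],
    [0,0,-50,0,0,0,0.25],
    [0,0,-75,0,0,0,0.25],
    [0,0,-95,0,0,0,0.25],
    [0,0,-95,0,0,0,0.4],
  ],
)

```text
clock: 28.52
eef_pos: [395.3, 339.5, 276.8]
ee_rot: [0.07, 2.385, -0.023]
wrist_force: [0.5, 1.2, -0.2]
gripper_width: 0.626
grasp_force: 0.0
```

```bash
python3 - <<'E'
from h import *
where();cv2.imwrite('pics/w11.png',cams.snapshot('wrist')[:,:,::-1])
cv2.imwrite('pics/top11.png',cams.snapshot('top')[:,:,::-1])
a=cv2.resize(cv2.imread('pics/w11.png'),(400,300)); b=cv2.resize(cv2.imread('pics/top11.png')[120:300,160:400],(400,300))
cv2.imwrite('pics/c11.png',np.hstack([a,b]))
g=dr((-60,4,150),1.054)
u=np.array([np.sin(np.radians(38)),0,-np.cos(np.radians(38))])
go(g-u*80,H2,38); go(g,H2,38)
E
```

```text
t 28.5 gp [501.5 333.8 164. ] head 176.5 z [ 0.685 -0.037 -0.728] F [ 0.5  1.2 -0.2] w 0.626 gf 0.0
[111.4, -93.6, -29.1, -0.0, 0.09, -0.002] rows>= 3.6
[118.7, -90.6, 50.6, -0.0, 0.09, -0.002] rows>= 3.8
```

View pics/c11.png

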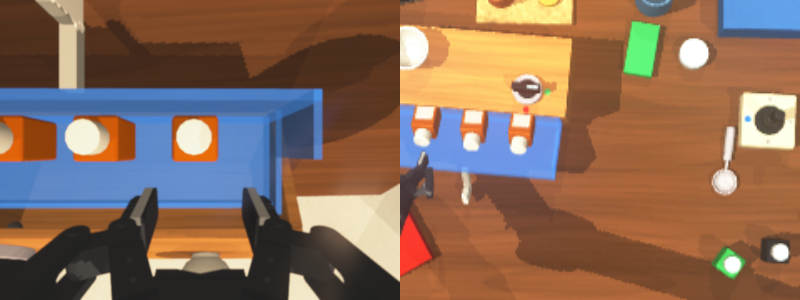

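All three bottles stand in the drawer and no other amber bottle is visible. I'll take the tab again.

>>> servo_tool(
  steps=[
    [111,-93,-29,0,0.09,0,0.4],
    [111,-93,-29,0,0.09,0,0.4],
    [111,-93,-29,0,0.09,0,0.4],
    [111,-93,-29,0,0.09,0,0.4],
    [111,-93,-29,0,0.09,0,0.4],
    [111,-93,-29,0,0.09,0,0.4],
  ],
)

```text
clock: 29.12
eef_pos: [290.6, 249.4, 217.9]
ee_rot: [0.078, 2.481, -0.029]
wrist_force: [-0.6, -0.2, -0.0]
gripper_width: 0.599
grasp_force: 0.0
```

```bash
python3 - <<'E'
from h import *
where(); print(monitor.state()['joint_pos'].round(2))
g=dr((-60,4,150),1.054)
u=np.array([np.sin(np.radians(38)),0,-np.cos(np.radians(38))])
go(g-u*25,H2,38);go(g,H2,38)
E
```

```text
t 29.1 gp [385.4 243.2  95.4] head 176.4 z [ 0.612 -0.04  -0.79 ] F [-0.6 -0.2 -0. ] w 0.599 gf 0.0
[-0.12 -0.17 -0.88  2.43  0.79  0.64 -0.11]
[-0.7, 3.1, 53.8, -0.003, -0.003, -0.002] rows>= 1.3
[-0.8, 4.1, 78.8, -0.003, -0.003, -0.002] rows>= 1.9
```

>>> servo_tool(
  steps=[
    [-1,3,20,0,0,0,0.4],
    [-1,3,45,0,0,0,0.4],
    [-1,4,65,0,0,0,0.4],
    [-1,4,78,0,0,0,0.4],
    [-1,4,78,0,0,0,1],
    [-1,4,78,0,0,0,1],
    [-1,4,78,0,0,0,1],
    [-1,4,78,0,0,0,1],
    [-1,4,78,0,0,0,1],
    [-1,4,78,0,0,0,1],
    [-1,4,78,0,0,0,1],
  ],
)

```text
clock: 30.03
eef_pos: [339.5, 251.1, 158.2]
ee_rot: [0.079, 2.479, -0.028]
wrist_force: [-2.2, -3.5, 0.6]
gripper_width: 0.125
grasp_force: 59.6
```

```bash
python3 - <<'E'
from h import *
where()
arc(np.linspace(1.05,.5,13)[1:],np.linspace(38,20,13)[1:],head=H2,r=161.6)
E
```

```text
t 30.0 gp [434.5 245.   35.9] head 176.4 z [ 0.613 -0.039 -0.789] F [-2.2 -3.5  0.6] w 0.125 gf 59.6
th now 1.043 r 162.3
[-8.9, -0.4, -3.6, -0.002, 0.025, -0.003] rows>= 0.2
[-18.6, -0.4, -8.2, -0.002, 0.051, -0.003] rows>= 0.5
[-28.5, -0.3, -12.5, -0.002, 0.077, -0.003] rows>= 0.7
[-38.6, -0.3, -16.4, -0.002, 0.103, -0.003] rows>= 1.0
[-48.9, -0.3, -19.8, -0.002, 0.129, -0.003] rows>= 1.3
[-59.4, -0.3, -22.9, -0.002, 0.156, -0.003] rows>= 1.5
[-70.0, -0.3, -25.6, -0.002, 0.182, -0.003] rows>= 1.8
[-80.7, -0.2, -27.9, -0.002, 0.208, -0.003] rows>= 2.0
[-91.6, -0.2, -29.7, -0.002, 0.234, -0.003] rows>= 2.3
[-102.5, -0.2, -31.2, -0.002, 0.26, -0.003] rows>= 2.6
[-113.5, -0.2, -32.2, -0.002, 0.286, -0.003] rows>= 2.8
[-124.6, -0.1, -32.7, -0.002, 0.313, -0.003] rows>= 3.1
```

>>> servo_tool(
  steps=[
    [-8.9,0,-3.6,0,0.025,0,1],
    [-18.6,0,-8.2,0,0.051,0,1],
    [-28.5,0,-12.5,0,0.077,0,1],
    [-38.6,0,-16.4,0,0.103,0,1],
    [-48.9,0,-19.8,0,0.129,0,1],
    [-59.4,0,-22.9,0,0.156,0,1],
    [-70,0,-25.6,0,0.182,0,1],
    [-80.7,0,-27.9,0,0.208,0,1],
    [-91.6,0,-29.7,0,0.234,0,1],
    [-102.5,0,-31.2,0,0.26,0,1],
    [-113.5,0,-32.2,0,0.286,0,1],
    [-124.6,0,-32.7,0,0.313,0,1],
  ],
)

```text
clock: 31.03
eef_pos: [415.4, 246.5, 258.8]
ee_rot: [0.087, 2.8, -0.019]
wrist_force: [-6.2, -1.1, -3.9]
gripper_width: 0.126
grasp_force: 60.4
```

```bash
python3 - <<'E'
from h import *
where(); print(monitor.state()['joint_pos'].round(2))
arc(np.linspace(.5,0,13)[1:],np.linspace(20,0,13)[1:],head=H2,r=161.6)
E
```

```text
t 31.0 gp [467.1 242.9 112.7] head 176.5 z [ 0.333 -0.023 -0.943] F [-6.2 -1.1 -3.9] w 0.126 gf 60.4
[ 0.18  0.05 -0.87  2.12  0.39  0.77  0.58]
th now 0.523 r 162.8
[-12.9, -0.5, -4.2, -0.003, 0.021, -0.001] rows>= 0.3
[-23.4, -0.5, -7.2, -0.003, 0.05, -0.001] rows>= 0.6
[-34.0, -0.5, -9.7, -0.003, 0.079, -0.001] rows>= 0.8
[-44.7, -0.5, -11.9, -0.003, 0.108, -0.001] rows>= 1.1
[-55.5, -0.5, -13.7, -0.003, 0.137, -0.001] rows>= 1.4
[-66.4, -0.5, -15.1, -0.003, 0.166, -0.001] rows>= 1.6
[-77.3, -0.5, -16.0, -0.003, 0.195, -0.002] rows>= 1.9
[-88.2, -0.5, -16.6, -0.003, 0.224, -0.002] rows>= 2.2
[-99.2, -0.4, -16.8, -0.003, 0.253, -0.002] rows>= 2.4
[-110.3, -0.4, -16.6, -0.003, 0.282, -0.002] rows>= 2.7
[-121.3, -0.4, -15.9, -0.003, 0.311, -0.002] rows>= 2.9
[-132.3, -0.4, -14.9, -0.003, 0.341, -0.002] rows>= 3.2
```

>>> servo_tool(
  steps=[
    [-12.9,0,-4.2,0,0.021,0,1],
    [-23.4,0,-7.2,0,0.05,0,1],
    [-34,0,-9.7,0,0.079,0,1],
    [-44.7,0,-11.9,0,0.108,0,1],
    [-55.5,0,-13.7,0,0.137,0,1],
    [-66.4,0,-15.1,0,0.166,0,1],
    [-77.3,0,-16,0,0.195,0,1],
    [-88.2,0,-16.6,0,0.224,0,1],
    [-99.2,0,-16.8,0,0.253,0,1],
    [-110.3,0,-16.6,0,0.282,0,1],
    [-121.3,0,-15.9,0,0.311,0,1],
    [-132.3,0,-14.9,0,0.341,0,1],
  ],
)

```text
clock: 32.03
eef_pos: [535.3, 239.1, 319.3]
ee_rot: [-0.096, -3.14, 0.005]
wrist_force: [-7.3, -4.0, 1.8]
gripper_width: 0.127
grasp_force: 61.9
```

>>> servo_tool(
  steps=[
    [-2,0,0,0,0,0,1],
    [-4,0,0,0,0,0,1],
    [-6,0,0,0,0,0,1],
    [-6,0,0,0,0,0,1],
  ],
)

```text
clock: 32.37
eef_pos: [541.4, 238.8, 321.4]
ee_rot: [0.097, 3.137, -0.006]
wrist_force: [-10.3, -6.7, 15.1]
gripper_width: 0.127
grasp_force: 64.1
```

```bash
python3 - <<'E'
from h import *
where(); arc([0],[0],head=H2)
E
```

```text
t 32.4 gp [541.9 238.2 166.4] head 176.5 z [ 0.003 -0.004 -1.   ] F [-10.3  -6.7  15.1] w 0.127 gf 64.1
th now -0.05 r 163.2
[7.2, -0.6, 2.8, -0.004, 0.003, -0.002] rows>= 0.2
```

>>> servo_tool(
  steps=[
    [-2,0,1,0,0,0,1],
    [-5,0,2,0,0,0,1],
    [-8,0,3,0,0,0,1],
    [-8,0,3,0,0,0,1],
    [-8,0,3,0,0,0,1],
  ],
)

```text
clock: 32.78
eef_pos: [544.0, 239.7, 321.2]
ee_rot: [-0.094, -3.13, 0.016]
wrist_force: [-38.1, -15.3, 43.1]
gripper_width: 0.129
grasp_force: 68.7
```

```bash
python3 - <<'E'
from h import *
where(); arc([0],[0],head=H2)
E
```

```text
t 32.8 gp [542.4 238.1 166.2] head 176.6 z [-0.01 -0.01 -1.  ] F [-38.1 -15.3  43.1] w 0.129 gf 68.7
th now -0.053 r 162.9
[9.5, -1.6, 3.1, -0.011, -0.01, 0.0] rows>= 0.2
```

Firm stop reached: the drawer is fully shut. Now the lock knob.

>>> servo_tool(
  steps=[
    [6,0,-2,0,0,0,1],
    [6,0,-2,0,0,0,0.4],
    [6,0,-2,0,0,0,0.4],
    [6,0,-2,0,0,0,0.4],
    [6,0,-30,0,0,0,0.4],
    [6,0,-70,0,0,0,0.3],
    [6,0,-110,0,0,0,0.3],
    [6,0,-140,0,0,0,0.3],
    [6,0,-140,0,0,0,0.3],
  ],
)

```text
clock: 33.53
eef_pos: [545.0, 240.3, 463.6]
ee_rot: [0.097, 3.122, 0.009]
wrist_force: [0.9, 0.6, -0.2]
gripper_width: 0.703
grasp_force: 0.0
```

```bash
python3 - <<'E'
from h import *
where(); go((625,115,310),86.6)
E
```

```text
t 33.5 gp [547.7 241.1 308.6] head 176.4 z [ 0.018  0.005 -1.   ] F [ 0.9  0.6 -0.2] w 0.703 gf 0.0
[-87.7, -120.1, -0.6, 0.018, 0.009, 1.568] rows>= 12.5
```

>>> servo_tool(
  steps=[
    [-88,-120,0,0,0,1.48,0.3],
    [-88,-120,0,0,0,1.48,0.3],
    [-88,-120,0,0,0,1.48,0.3],
    [-88,-120,0,0,0,1.48,0.3],
    [-88,-120,0,0,0,1.48,0.3],
    [-88,-120,0,0,0,1.48,0.3],
    [-88,-120,0,0,0,1.48,0.3],
    [-88,-120,0,0,0,1.48,0.3],
    [-88,-120,0,0,0,1.48,0.3],
    [-88,-120,0,0,0,1.48,0.3],
    [-88,-120,0,0,0,1.48,0.3],
    [-88,-120,0,0,0,1.48,0.3],
  ],
)

```text
clock: 34.53
eef_pos: [624.7, 113.6, 456.1]
ee_rot: [2.193, 2.243, 0.008]
wrist_force: [0.4, 0.9, -0.0]
gripper_width: 0.702
grasp_force: 0.0
```

```bash
python3 - <<'E'
from h import *
s=monitor.state();where(s); cv2.imwrite('pics/w12.png',cams.snapshot('wrist')[:,:,::-1])
E
```

```text
t 34.5 gp [625.8 113.7 301.1] head 91.3 z [ 0.007  0.    -1.   ] F [ 0.4  0.9 -0. ] w 0.702 gf 0.0
```

View pics/w12.png

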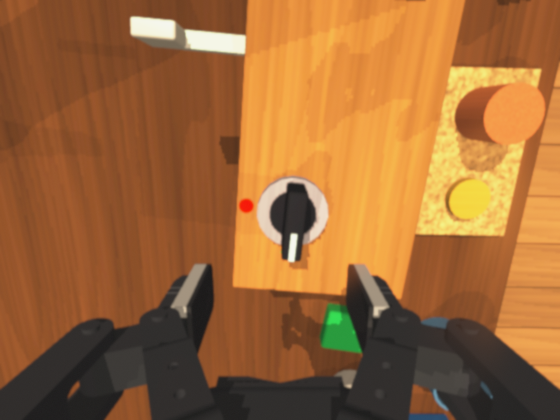

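The drawer is shut with no blue showing. The knob disc is at (293,211), the bar runs (297,184)–(290,260) with its white pointer towards the right-hand end, and the red dot is at (246,205).

```bash
python3 - <<'E'
from h import *
s=monitor.state();
for u,z in (((293,211),168),((293.5,222),207),((297,184),207),((290,260),207)): print(back('wrist',u,z,s).round(1))
go((628.5,113.5,193),86)
E
```

```text
[635.9 112.5 168. ]
[634.4 116.2 207. ]
[635.9 142.3 207. ]
[632.8  88.2 207. ]
[-0.2, 3.1, 108.2, 0.007, -0.0, 0.089] rows>= 2.6
```

```bash
python3 - <<'E'
from h import *
go((635,114.2,195),86)
E
```

```text
[0.4, 9.6, 106.3, 0.007, -0.0, 0.089] rows>= 2.6
```

>>> servo_tool(
  steps=[
    [0.4,9.6,0,0,0,0.089,0.4],
    [0.4,9.6,35,0,0,0.089,0.4],
    [0.4,9.6,70,0,0,0.089,0.4],
    [0.4,9.6,95,0,0,0.089,0.4],
    [0.4,9.6,106,0,0,0.089,0.4],
    [0.4,9.6,106,0,0,0.089,0.4],
    [0.4,9.6,106,0,0,0.089,1],
    [0.4,9.6,106,0,0,0.089,1],
    [0.4,9.6,106,0,0,0.089,1],
    [0.4,9.6,106,0,0,0.089,1],
    [0.4,9.6,106,0,0,0.089,1],
    [0.4,9.6,106,0,0,0.089,1],
  ],
)

```text
clock: 35.58
eef_pos: [635.0, 114.6, 353.3]
ee_rot: [2.283, 2.149, 0.013]
wrist_force: [-0.6, 0.8, 6.5]
gripper_width: 0.149
grasp_force: 59.9
```

```bash
python3 - <<'E'
from h import *
where();print(monitor.state()['joint_pos'].round(2))
E
```

```text
t 35.6 gp [636.6 114.7 198.3] head 86.5 z [ 0.01   0.001 -1.   ] F [-0.6  0.8  6.5] w 0.149 gf 59.9
[ 0.19  0.38 -0.53  1.52  0.2   1.28 -0.42]
```

Gripped (0.149 × 85 ≈ 13 mm). Turning clockwise.

>>> servo_tool(
  steps=[
    [0,0,0,0,0,0.11,1],
    [0,0,0,0,0,0.22,1],
    [0,0,0,0,0,0.33,1],
    [0,0,0,0,0,0.44,1],
    [0,0,0,0,0,0.55,1],
    [0,0,0,0,0,0.66,1],
    [0,0,0,0,0,0.77,1],
    [0,0,0,0,0,0.88,1],
    [0,0,0,0,0,0.99,1],
    [0,0,0,0,0,1.1,1],
    [0,0,0,0,0,1.2,1],
    [0,0,0,0,0,1.2,1],
  ],
)

```text
clock: 36.58
eef_pos: [636.7, 112.7, 353.3]
ee_rot: [3.102, 0.475, 0.024]
wrist_force: [7.5, -2.0, 2.0]
gripper_width: 0.149
grasp_force: 59.5
```

>>> servo_tool(
  steps=[
    [0,0,0,0,0,0.1,1],
    [0,0,0,0,0,0.2,1],
    [0,0,0,0,0,0.3,1],
    [0,0,0,0,0,0.38,1],
    [0,0,0,0,0,0.38,1],
    [0,0,0,0,0,0.38,1],
  ],
)

```text
clock: 37.08
eef_pos: [636.8, 111.8, 353.4]
ee_rot: [3.138, -0.114, 0.025]
wrist_force: [7.2, -3.4, 3.3]
gripper_width: 0.15
grasp_force: 59.6
```

```bash
python3 - <<'E'
from h import *
where();print(monitor.state()['joint_pos'].round(2),monitor.state()['ft_torque'].round(2))
E
```

```text
t 37.1 gp [639.2 111.5 198.4] head -4.2 z [ 0.016 -0.002 -1.   ] F [ 7.2 -3.4  3.3] w 0.15 gf 59.6
[ 0.01  0.35 -0.29  1.53  0.11  1.26 -1.93] [-0.85 -1.02 -0.01]
```

>>> servo_tool(
  steps=[
    [0,0,0,0,0,0,0.4],
    [0,0,0,0,0,0,0.4],
    [0,0,0,0,0,0,0.4],
    [0,0,0,0,0,0,0.4],
    [0,0,-40,0,0,0,0.4],
    [0,0,-80,0,0,0,0.4],
    [0,0,-110,0,0,0,0.4],
    [0,0,-110,0,0,0,0.4],
  ],
)

```text
clock: 37.75
eef_pos: [634.3, 115.1, 469.0]
ee_rot: [-3.136, 0.109, -0.029]
wrist_force: [0.6, -0.3, -0.6]
gripper_width: 0.603
grasp_force: 0.0
```

```bash
python3 - <<'E'
from h import *
s=monitor.state();where(s); im=cams.snapshot('wrist')
c,M=camray('wrist',s); 
def pw(p): q=np.linalg.inv(M)@np.append(p,1); return np.array([c['fx']*q[0]/q[2]+c['cx'],c['fy']*q[1]/q[2]+c['cy']])
k=pw([635,114,207]).round().astype(int); print('knob px',k)
sub=cv2.cvtColor(im,cv2.COLOR_RGB2HSV).astype(int)
Y,X=np.mgrid[:420,:560]; near=np.hypot(X-k[0],Y-k[1])<70
blk=near&(sub[...,2]<45); ys,xs=np.nonzero(blk); p=np.c_[xs,ys]; 
a=cv2.minAreaRect(p.astype(np.float32)); print('black',a)
wh=near&(sub[...,1]<40)&(sub[...,2]>225); n,l,st,cc=cv2.connectedComponentsWithStats(wh.astype(np.uint8)); print([ (st[i].tolist(),back('wrist',cc[i],207,s).round()) for i in range(1,n) if st[i,4]>15])
red=near&((sub[...,0]<3)|(sub[...,0]>176))&(sub[...,1]>220)&(sub[...,2]>150); print('red',np.argwhere(red).mean(0)[::-1],red.sum())
blue=(sub[...,0]>100)&(sub[...,0]<125)&(sub[...,1]>100); n,l,st,cc=cv2.connectedComponentsWithStats(blue.astype(np.uint8)); print('blue',[(st[i].tolist(),back('wrist',cc[i],146,s).round()) for i in range(1,n) if st[i,4]>80])
t=cams.snapshot('top'); cv2.imwrite('pics/top13.png',t[:,:,::-1])
h=cv2.cvtColor(t,cv2.COLOR_RGB2HSV); b=(h[...,0]>100)&(h[...,0]<125)&(h[...,1]>120); print('top blue near drawer',b[180:240,120:280].sum())
E
```

```text
t 37.8 gp [637.2 115.5 314. ] head -4.0 z [ 0.019  0.003 -1.   ] F [ 0.6 -0.3 -0.6] w 0.603 gf 0.0
knob px [283 223]
black ((293.70001220703125, 202.10000610351562), (47.68250274658203, 17.220027923583984), 67.16634368896484)
[([253, 204, 3, 14, 23], array([646., 134., 207.])), ([284, 229, 5, 26, 124], array([621., 113., 207.]))]
red [nan nan] 0
blue []
top blue near drawer 168<stdin>:11: RuntimeWarning: Mean of empty slice.
  ret = um.true_divide(
```

The pointer strip (columns 284–289, rows 229–255) runs straight towards the cabinet front, so the knob is locked. Next, the joystick.

```bash
python3 - <<'E'
from h import *
go((599.5,-362.5,240),-2)
for f in ('top0','top11','top13'):
    h=cv2.cvtColor(cv2.imread(f'pics/{f}.png'),cv2.COLOR_BGR2HSV); b=(h[...,0]>100)&(h[...,0]<125)&(h[...,1]>120)
    print(f,[ (x,np.nonzero(b[170:260,x])[0]+170) for x in (170,225)])
E
```

```text
[-1.8, 478.5, 66.7, -0.001, -0.009, -0.034] rows>= 11.6
top0 [(170, array([184, 185, 186])), (225, array([189, 190, 191]))]
top11 [(170, array([208, 209, 210, 211, 212, 213, 214, 215, 216])), (225, array([191, 192, 207, 208, 209, 210, 211, 212, 213, 214, 215, 216, 217,
       218, 219, 220, 221, 222, 223, 224]))]
top13 [(170, array([184, 185, 186])), (225, array([], dtype=int64))]
```

>>> servo_tool(
  steps=[
    [-2,478,67,0,0,-0.034,0.4],
    [-2,478,67,0,0,-0.034,0.4],
    [-2,478,67,0,0,-0.034,0.4],
    [-2,478,67,0,0,-0.034,0.4],
    [-2,478,67,0,0,-0.034,0.4],
    [-2,478,67,0,0,-0.034,0.4],
    [-2,478,67,0,0,-0.034,0.4],
    [-2,478,67,0,0,-0.034,0.4],
    [-2,478,67,0,0,-0.034,0.4],
    [-2,478,67,0,0,-0.034,0.4],
    [-2,478,67,0,0,-0.034,0.4],
    [-2,478,67,0,0,-0.034,0.4],
  ],
)

```text
clock: 38.85
eef_pos: [596.2, -367.9, 389.8]
ee_rot: [3.14, -0.065, 0.001]
wrist_force: [0.1, -0.9, 0.0]
gripper_width: 0.599
grasp_force: 0.0
```

```bash
python3 - <<'E'
from h import *
where(); go((599.5,-362.5,240),-2); s=monitor.state()
t=cams.snapshot('top'); cv2.imwrite('pics/top14.png',t[:,:,::-1]); sc=cams.snapshot('scene'); cv2.imwrite('pics/sc14.png',sc[:,:,::-1])
for f in ('top0','top14'):
    a=cv2.imread(f'pics/{f}.png').astype(int)
    for x in (150,170,185,225,250): print(f,x,(a[178:198,x,0]-a[178:198,x,2]).tolist())
im=cams.snapshot('wrist');cv2.imwrite('pics/w14.png',im[:,:,::-1])
g=cv2.cvtColor(im,cv2.COLOR_RGB2HSV); c,M=camray('wrist',s)
q=np.linalg.inv(M)@np.array([599,-363,142,1]); k=np.array([c['fx']*q[0]/q[2]+c['cx'],c['fy']*q[1]/q[2]+c['cy']]); print('expected stick top px',k)
blk=(g[...,2]<60).astype(np.uint8); blk[260:]=0
n,l,st,cc=cv2.connectedComponentsWithStats(blk); print([st[i].tolist() for i in range(1,n) if st[i,4]>100])
bl=((g[...,0]>100)&(g[...,0]<125)&(g[...,1]>150)).astype(np.uint8); n,l,st,cc=cv2.connectedComponentsWithStats(bl); print('blue',[(st[i].tolist(),back('wrist',cc[i],45,s).round()) for i in range(1,n) if 20<st[i,4]<600])
E
```

```text
t 38.9 gp [ 596.3 -368.   234.8] head -2.4 z [ 0.001 -0.001 -1.   ] F [ 0.1 -0.9  0. ] w 0.599 gf 0.0
[3.1, -5.6, -5.2, 0.001, -0.001, -0.006] rows>= 0.2
top0 150 [-146, -146, -146, -40, 118, 102, 79, -5, -61, -67, -68, -69, -69, -66, -65, -66, -67, -70, -68, -69]
top0 170 [-151, -152, -152, -148, -153, 56, 122, 121, 114, 70, -26, -69, -67, -65, -65, -67, -67, -67, -94, -102]
top0 185 [-154, -153, -154, -154, -152, -145, 37, 120, 122, 114, 104, -21, -90, -88, -88, -88, -85, -87, -97, -102]
top0 225 [-152, -153, -152, -149, -152, -158, -154, -154, -156, -85, 107, 125, 113, 111, -1, -90, -102, -103, -108, -111]
top0 250 [-153, -153, -152, -150, -152, -152, -153, -152, -155, -155, -152, -95, 105, 128, 117, 116, 0, -83, -102, -105]
top14 150 [-151, -149, -150, -60, 63, 78, 47, -41, -70, -70, -70, -71, -71, -70, -68, -70, -71, -72, -72, -71]
top14 170 [-155, -156, -155, -152, -156, -42, 100, 115, 117, 74, -27, -73, -70, -68, -71, -71, -71, -70, -97, -105]
top14 185 [-157, -157, -157, -158, -155, -148, -32, 67, 110, 117, 107, -20, -93, -91, -91, -92, -95, -99, -104, -104]
top14 225 [-154, -155, -155, -151, -154, -159, -157, -155, -159, -104, 79, 111, 114, 115, 4, -85, -94, -94, -97, -99]
top14 250 [-155, -154, -154, -153, -154, -154, -155, -154, -156, -157, -153, -95, 80, 117, 117, 119, 10, -74, -93, -95]
expected stick top px [272.10823125 220.3712255 ]
[[244, 156, 61, 72, 3083]]
blue [([222, 181, 12, 11, 106], array([ 604., -320.,   45.]))]
```

The drawer strip matches the shut drawer seen obliquely. The blue dot is at (604,-320), so the pivot is near (601,-362). I'll descend with the fingers astride the stick.

>>> servo_tool(
  steps=[
    [5,-6,0,0,0,0,0.4],
    [5,-6,30,0,0,0,0.4],
    [5,-6,60,0,0,0,0.4],
    [5,-6,90,0,0,0,0.4],
    [5,-6,117,0,0,0,0.4],
    [5,-6,117,0,0,0,0.4],
  ],
)

```text
clock: 39.5
eef_pos: [604.1, -352.0, 269.2]
ee_rot: [-3.134, 0.049, 0.005]
wrist_force: [-0.1, 0.1, -1.0]
gripper_width: 0.604
grasp_force: 0.0
```

```bash
python3 - <<'E'
from h import *
where(); go((602,-316,119),-2)
E
```

```text
t 39.5 gp [ 603.6 -350.8  114.2] head -1.8 z [-0.003  0.008 -1.   ] F [-0.1  0.1 -1. ] w 0.604 gf 0.0
[-3.2, -35.9, -4.5, -0.008, 0.004, 0.003] rows>= 0.9
```

>>> servo_tool(
  steps=[
    [-1,-6,-2,0,0,0,0.4],
    [-1,-12,-4,0,0,0,0.4],
    [-1,-18,-4,0,0,0,0.4],
    [-1,-24,-4,0,0,0,0.4],
    [-1,-30,-4,0,0,0,0.4],
    [-1,-34,-4,0,0,0,0.4],
    [-1,-34,-4,0,0,0,0.4],
  ],
)

```text
clock: 40.08
eef_pos: [605.5, -321.8, 281.9]
ee_rot: [3.141, -0.054, 0.013]
wrist_force: [0.4, -1.6, 3.6]
gripper_width: 0.6
grasp_force: 1.7
```

```bash
python3 - <<'E'
from h import *
where(); sc=cams.snapshot('scene'); cv2.imwrite('pics/sc15.png',sc[:,:,::-1])
E
```

```text
t 40.1 gp [ 606.9 -321.9  126.9] head -2.0 z [ 0.009 -0.001 -1.   ] F [ 0.4 -1.6  3.6] w 0.6 gf 1.7
```

>>> servo_tool(
  steps=[
    [-3,-3,2,0,0,0,0.4],
    [-3,-6,4,0,0,0,0.4],
    [-3,-9,6,0,0,0,0.4],
    [-3,-11,6,0,0,0,0.4],
    [-3,-11,6,0,0,0,0.4],
  ],
)

```text
clock: 40.55
eef_pos: [602.3, -313.9, 275.8]
ee_rot: [3.136, -0.058, 0.014]
wrist_force: [0.4, -7.8, 5.9]
gripper_width: 0.602
grasp_force: 4.5
```

```bash
python3 - <<'E'
from h import *
s=monitor.state(); where(s); print(s['ft_torque'].round(2)); im=cams.snapshot('wrist'); c,M=camray('wrist',s)
g=cv2.cvtColor(im,cv2.COLOR_RGB2HSV); print([int(v) for v in (g[150:300:15,280,2])])
# camera head on monitor: compare with rest
a=cv2.imread('pics/sc14.png').astype(int); b=cams.snapshot('scene')[:,:,::-1].astype(int)
d=np.abs(a-b).sum(2)>60; d[:, 240:]=0; d[:300]=0; ys,xs=np.nonzero(d); print('monitor change px',len(xs), xs.min() if len(xs) else 0)
E
```

```text
t 40.5 gp [ 603.7 -314.7  120.9] head -2.1 z [ 0.009 -0.005 -1.   ] F [ 0.4 -7.8  5.9] w 0.602 gf 4.5
[-1.59 -0.    0.02]
[238, 238, 239, 239, 239, 238, 198, 238, 238, 51]
monitor change px 2422 67
```

The force rise shows the stick is at its end stop, and the camera head has turned. I'll hold for a good two seconds, then bring it back and lift clear.

>>> servo_tool(
  steps=[
    [0,0,0,0,0,0,0.4],
    [0,0,0,0,0,0,0.4],
    [0,0,0,0,0,0,0.4],
    [0,0,0,0,0,0,0.4],
    [0,0,0,0,0,0,0.4],
    [0,0,0,0,0,0,0.4],
    [0,0,0,0,0,0,0.4],
    [0,0,0,0,0,0,0.4],
    [0,0,0,0,0,0,0.4],
    [0,0,0,0,0,0,0.4],
    [0,0,0,0,0,0,0.4],
    [0,0,0,0,0,0,0.4],
  ],
)

```text
clock: 41.65
eef_pos: [602.3, -314.0, 275.8]
ee_rot: [3.137, -0.059, 0.014]
wrist_force: [-0.1, -6.1, 5.8]
gripper_width: 0.605
grasp_force: 4.5
```

>>> servo_tool(
  steps=[
    [0,0,0,0,0,0,0.4],
    [0,0,0,0,0,0,0.4],
    [0,0,0,0,0,0,0.4],
    [0,0,0,0,0,0,0.4],
    [0,0,0,0,0,0,0.4],
    [0,0,0,0,0,0,0.4],
    [0,0,0,0,0,0,0.4],
    [0,0,0,0,0,0,0.4],
    [0,0,0,0,0,0,0.4],
    [0,0,0,0,0,0,0.4],
    [0,0,0,0,0,0,0.4],
    [0,0,0,0,0,0,0.4],
  ],
)

```text
clock: 42.65
eef_pos: [602.3, -314.0, 275.8]
ee_rot: [3.137, -0.059, 0.014]
wrist_force: [-0.4, -7.0, 6.4]
gripper_width: 0.6
grasp_force: 4.5
```

>>> servo_tool(
  steps=[
    [0,0,0,0,0,0,0.4],
    [0,0,0,0,0,0,0.4],
    [0,0,0,0,0,0,0.4],
    [0,0,0,0,0,0,0.4],
    [0,10,0,0,0,0,0.4],
    [0,20,0,0,0,0,0.4],
    [0,30,0,0,0,0,0.4],
    [0,40,0,0,0,0,0.4],
    [0,47,0,0,0,0,0.4],
    [0,47,0,0,0,0,0.4],
    [0,47,0,0,0,0,0.4],
    [0,47,0,0,0,0,0.4],
  ],
)

```text
clock: 43.65
eef_pos: [601.0, -357.7, 273.9]
ee_rot: [-3.139, 0.055, -0.009]
wrist_force: [-0.1, 0.3, 0.6]
gripper_width: 0.6
grasp_force: 0.0
```

>>> servo_tool(
  steps=[
    [0,0,0,0,0,0,0.4],
    [0,0,-20,0,0,0,0.4],
    [0,0,-50,0,0,0,0.4],
    [0,0,-80,0,0,0,0.4],
    [0,0,-120,0,0,0,0.4],
    [0,0,-150,0,0,0,0.4],
    [0,0,-150,0,0,0,0.4],
    [0,0,-150,0,0,0,0.4],
  ],
)

```text
clock: 44.32
eef_pos: [600.4, -357.9, 427.7]
ee_rot: [3.139, -0.055, 0.018]
wrist_force: [-0.2, 0.1, -0.8]
gripper_width: 0.601
grasp_force: 0.0
```

```bash
python3 - <<'E'
from h import *
where()
a=cv2.imread('pics/sc14.png').astype(int); b=cams.snapshot('scene')[:,:,::-1].astype(int)
d=np.abs(a-b).sum(2)>60; e=d.copy(); e[:, 180:]=0; e[:310]=0; print('monitor change vs rest px',e.sum())
print('stick region change',d[275:312,190:215].sum(), 'cabinet',d[150:260,300:425].sum())
t=cams.snapshot('top').astype(int)[:,:,::-1]; t0=cv2.imread('pics/top0.png').astype(int); D=np.abs(t-t0).sum(2)>100
for n,(x0,y0,x1,y1) in dict(book=(105,235,185,330),spoon=(345,195,365,240),organiser=(293,132,317,168),tin=(325,142,348,162),case=(403,247,430,298),black=(376,260,398,282),green=(347,268,370,290),ramekin=(150,135,178,162),tray=(205,98,266,136),knob=(222,162,252,190)).items(): print(n,D[y0:y1,x0:x1].sum())
E
```

```text
t 44.3 gp [ 602.1 -358.2  272.7] head -2.0 z [ 0.011 -0.002 -1.   ] F [-0.2  0.1 -0.8] w 0.601 gf 0.0
monitor change vs rest px 363
stick region change 0 cabinet 3
book 0
spoon 0
organiser 0
tin 0
case 143
black 428
green 201
ramekin 0
tray 0
knob 208
```

```bash
python3 -c "
from h import *
print(bot.job_done())"
```

```text
the job is handed in; nothing more can be done
None
```

I handed the job in at about 44 s: all three amber bottles are in the shut drawer, the knob is locked at the red dot, and the joystick was held over towards its blue dot for about 2.5 s before springing back upright.

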